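# Stand the column cases in the clamp rack and cam them tight

### The job

First swing the cam lever of the aluminium rack fully back to open it. Then stand every column case upright on its short end in the rack, side by side in one row with their broad faces towards the sprung end stop and their edges between the two low curbs with the cam still open and the stop not yet pressed in. Last, swing the lever just far enough for the pad to close up the row and hold it, so that the sprung stop has given way by about 5 mm (2 to 9 mm will do), never pressing the stop in as far as 12 mm; leave the lever there and do not disturb the jar, the mouse or the pen cup.

Things in the scene. Friction and masses are not known exactly. Their poses are not given: they have to be found in the camera images.
- case1_center (a point): flat grey hard-plastic storage case for a chromatography column, a plain block 58 x 110 x 20 mm (thin black seam round its middle, blank paper label), about 0.14 kg, lying flat at the start; the point is its centre; its x axis runs along the 58 mm width, y along the 110 mm length, z through the 20 mm thickness; may be absent
- case2_center (a point): flat grey hard-plastic storage case for a chromatography column, a plain block 58 x 110 x 20 mm (thin black seam round its middle, blank paper label), about 0.14 kg, lying flat at the start; the point is its centre; its x axis runs along the 58 mm width, y along the 110 mm length, z through the 20 mm thickness; may be absent
- case3_center (a point): flat grey hard-plastic storage case for a chromatography column, a plain block 58 x 110 x 20 mm (thin black seam round its middle, blank paper label), about 0.14 kg, lying flat at the start; the point is its centre; its x axis runs along the 58 mm width, y along the 110 mm length, z through the 20 mm thickness; may be absent
- case4_center (a point): flat grey hard-plastic storage case for a chromatography column, a plain block 58 x 110 x 20 mm (thin black seam round its middle, blank paper label), about 0.14 kg, lying flat at the start; the point is its centre; its x axis runs along the 58 mm width, y along the 110 mm length, z through the 20 mm thickness; may be absent
- case5_center (a point): flat grey hard-plastic storage case for a chromatography column, a plain block 58 x 110 x 20 mm (thin black seam round its middle, blank paper label), about 0.14 kg, lying flat at the start; the point is its centre; its x axis runs along the 58 mm width, y along the 110 mm length, z through the 20 mm thickness; may be absent
- rack_floor (a point): point on the top of the rack's floor, 12 mm above the bench, on the middle line of the row. Axes: z up, y along the row (sprung stop at -y, cam at +y), x across. Standing cases fit between the stop's face (y = -60 mm at rest) and the pad's face (y about +61 mm, lever fully open); curbs along both sides from y = -87 to +57 mm, 14 mm high, inner faces 72 mm apart
- rack: open aluminium fixture fixed to the bench, 90 mm wide (x), floor from y = -110 to +150 mm, 12 mm thick; origin on the bench below rack_floor, same axes. A fixed end plate, 80 mm wide and 87 mm tall, stands behind the stop at y = -97 to -107 mm. The cam disc (72 mm across) reaches up to 60 mm from its pivot
- stop_face (a point): centre of the rubber face (about 60 x 66 mm, 38 mm above the rack floor) of the sprung end stop; its axes are the rack's
- pad_face (a point): centre of the rubber face (58 x 62 mm, 35 mm above the rack floor, top edge 66 mm above it) of the pad that the cam drives towards the stop (rack -y); its axes are the rack's
- cam_pivot (a point): on the vertical axis on which the lever and its eccentric cam disc turn, 90 mm from rack_floor in rack +y; its axes are the rack's
- lever_knob (a point): middle of the upright black grip at the lever's end: a round post 18 mm thick, its top 100 mm above the bench (22 mm above this point), 105 mm from the pivot axis. The lever's flat bar, 22 mm wide, its top 56 mm above the bench, runs below it
- lever (a joint): cam lever angle in rad, 0 open to 2.45; grows as it turns clockwise seen from above. At 0 the lever points from the pivot along rack -x, turned 0.6 rad towards -y (beside the row); closing swings it past -x towards +y. The pad advances 21 mm per rad. Stays where it is left: turning takes about 4 N at the grip, up to 8 N when pressing
- stop (a joint): how far the sprung end stop is pressed in along rack -y, in m: 0 at rest, limit 0.015; sprung: starts to give at 4 N, then 1 N per mm; friction under the standing cases can keep it a mm or two in
- bottle_c (a point): bystander: amber glass jar with blue cap, 60 mm thick, 130 mm tall; the point is half-way up
- mouse_c (a point): bystander: black computer mouse, 100 x 60 x 32 mm; the point is its centre
- pencup_c (a point): bystander: blue plastic pen cup, 72 mm across, 95 mm tall; the point is half-way up
There are look-alikes about, which are no part of the job. What is shaped like the part that bears case3_center but pink is not meant.

How it is judged:
On the way, in this order (a step that is already met when the one before it is completed fails the run):
1. the cam lever is swung back open (value of joint lever below 0.25 rad), for 0.2 s.
2. every case stands upright in the rack, the cam still open and the stop at rest (angle between the y axis of each of case1_center, case2_center, case3_center, case4_center, case5_center and the z axis of rack_floor, either way round below 0.1 rad and angle between the x axis of each of case1_center, case2_center, case3_center, case4_center, case5_center and the x axis of rack_floor, either way round below 0.15 rad and x of case1_center in the frame of rack_floor between -0.014 and 0.014 m and y of case1_center in the frame of rack_floor between -0.075 and 0.07 m and z of case1_center in the frame of rack_floor between 0.05 and 0.06 m and x of case2_center in the frame of rack_floor between -0.014 and 0.014 m and y of case2_center in the frame of rack_floor between -0.075 and 0.07 m and z of case2_center in the frame of rack_floor between 0.05 and 0.06 m and x of case3_center in the frame of rack_floor between -0.014 and 0.014 m and y of case3_center in the frame of rack_floor between -0.075 and 0.07 m and z of case3_center in the frame of rack_floor between 0.05 and 0.06 m and x of case4_center in the frame of rack_floor between -0.014 and 0.014 m and y of case4_center in the frame of rack_floor between -0.075 and 0.07 m and z of case4_center in the frame of rack_floor between 0.05 and 0.06 m and x of case5_center in the frame of rack_floor between -0.014 and 0.014 m and y of case5_center in the frame of rack_floor between -0.075 and 0.07 m and z of case5_center in the frame of rack_floor between 0.05 and 0.06 m and value of joint stop below 0.002 m and value of joint lever below 0.4 rad), for 0.2 s.
3. the cam has closed up the row: stop pressed in 2 to 9 mm (angle between the y axis of each of case1_center, case2_center, case3_center, case4_center, case5_center and the z axis of rack_floor, either way round below 0.1 rad and angle between the x axis of each of case1_center, case2_center, case3_center, case4_center, case5_center and the x axis of rack_floor, either way round below 0.15 rad and x of case1_center in the frame of rack_floor between -0.014 and 0.014 m and y of case1_center in the frame of rack_floor between -0.075 and 0.07 m and z of case1_center in the frame of rack_floor between 0.05 and 0.06 m and x of case2_center in the frame of rack_floor between -0.014 and 0.014 m and y of case2_center in the frame of rack_floor between -0.075 and 0.07 m and z of case2_center in the frame of rack_floor between 0.05 and 0.06 m and x of case3_center in the frame of rack_floor between -0.014 and 0.014 m and y of case3_center in the frame of rack_floor between -0.075 and 0.07 m and z of case3_center in the frame of rack_floor between 0.05 and 0.06 m and x of case4_center in the frame of rack_floor between -0.014 and 0.014 m and y of case4_center in the frame of rack_floor between -0.075 and 0.07 m and z of case4_center in the frame of rack_floor between 0.05 and 0.06 m and x of case5_center in the frame of rack_floor between -0.014 and 0.014 m and y of case5_center in the frame of rack_floor between -0.075 and 0.07 m and z of case5_center in the frame of rack_floor between 0.05 and 0.06 m and value of joint stop between 0.002 and 0.009 m), for 0.2 s.
At the end, for the whole second after the job is handed in: Every case present stands on its short end in the rack (long side within 0.10 rad of vertical, width square to the row within 0.15 rad, within 14 mm of the middle line, its foot on the floor), at rest, and the sprung stop is pressed in by 2 to 9 mm with the lever at rest (all of step 3 and velocity of joint lever between -0.02 and 0.02 rad/s and linear speed of each of case1, case2, case3, case4, case5 below 0.01 m/s); the robot touches nothing.
It fails at once if the cam is overrun: sprung stop pressed in by 12 mm or more (value of joint stop above 0.012 m).
It fails at once if the jar is disturbed (moved over 25 mm) (distance of bottle_c from where it was at the start of the episode above 0.025 m).
It fails at once if the mouse is disturbed (moved over 25 mm) (distance of mouse_c from where it was at the start of the episode above 0.025 m).
It fails at once if the pen cup is disturbed (moved over 25 mm) (distance of pencup_c from where it was at the start of the episode above 0.025 m).
Of case1, case2, case3, case4, case5 only 4 to 5 are there at a start; the rules pass over those that are not, and their reading is None.
At some moment in a run one of case4, case5 may be knocked a few centimetres aside while the robot is not near it.
Once in a run the grip may slacken for a moment while it holds something.
It also fails if it takes over 210 s, if anything falls off the work surface, if the arm or the gripper's body presses on something with over 40 N, if the wrist force passes 120 N, or if a joint passes its speed limit or range.

### The arm

A 6-joint arm with a two-finger parallel gripper is mounted at the origin on the work surface. World frame = base frame: x ahead of the robot, y to its left, z up, the work surface at z = 0. Lengths are in m, angles in rad, forces in N, time in s.
With the tool pointing down it reaches from about 0.425 to 0.95 m from the base axis. Payload 3.5 kg.
Tool frame: the origin (TCP) lies at the very end of the fingers, on their centre line; the grasp point (between the pads) lies 19 mm behind it; x points along the fingers, z is the direction in which the jaws open and shut, and the axes are right-handed (so a half turn about x gives the same grasp; the last joint's range is limited). The gripper opens to 85 mm and grips with 20 to 120 N. Pads are 22 mm wide; open, the fingers measure 114 mm over their backs; the gripper's body (76 mm by 85 mm) begins 54 mm behind the grasp point. The pads swing forward as they close: fully open they stand 13 mm farther back than shut.
Start: joints at [1.016, 0.286, 1.577, -0, 1.279, -0.15], TCP at [0.266, 0.62, 0.231] pointing down, gripper open.
Joint ranges: [-2.77, 2.77], [-0.9, 2.22], [0.21, 2.48], [-1.53, 4.67], [0.24, 2.81], [-2.84, 2.84]. Speed limits (rad/s): [2.79, 2.79, 3.14, 3.14, 3.14, 3.14].

### API

Orientations are given as [roll, pitch, yaw] about the fixed x, y, z axes, in that order (R = Rz(yaw) Ry(pitch) Rx(roll)).
In Python, from station import readout, cams, robot, spotter gives the robot as it stands.
- The arm moves only by the shell command python3 -m inch 'ROWS' [FORCE]. ROWS is text: rows parted by semicolons, each of 5 numbers parted by spaces: the opening, from 0 (shut) to 1 (fully open), then the shift along the tool's x, y, z in m, then the turn about the tool's x in rad. A call has exactly 10 rows; each row shifts and turns the commanded pose from where the row before left it, along the tool's axes as they then stand; what a row does not reach is not made up. A row lasts 1/12 s, in which the tool goes at most 41.7 mm and 7.16 degrees, less where a joint would pass 70% of its speed; a pose out of reach is approached as far as the arm can. A call with a gripper value outside its range is refused whole. The fingers move at their own pace and stop on an object; FORCE is the grip in N (left out, the last holds). Time passes only in rows, so rows that do not move let the fingers close, or fill a call up. It gives the time, the measured TCP pose, the force and the opening at its end, in the units of the state.
- readout.observe(): the state, without advancing time (a new reading comes with each control period).
- cams.get_image(name): name is "scene" or "top"; returns a dict with "pixels" (384x512x3 uint8, red, green, blue), "z_map" (384x512 float32, m along the optical axis (not along the pixel's ray), 0 where there is no reading), "fx", "fy", "cx", "cy" (pixels), "origin" and "orientation" of the camera in the world. Camera axes: x right, y down, z forward; pixel columns grow to the right and rows downward; lengths in m; the calibration is good to about 2 mm. A picture is of the moment at which its call begins.
- robot.hand_in(): hands the job in, once; it reports no verdict.
Trained networks look in a picture, given as the dict that the camera call returned (one of the last four; its "shot" number tells which), for a name from the list of things; names that differ only in an ending like _2 or _b are one class to them, and where a whole thing is asked for, a point or a joint stands for the part that bears it (a point fixed in the world has none). Each returns a list of dicts, best first, with "score" (0 to 1); they miss things now and then, are a little off and sometimes report something else, mostly with a low value. They report only what shows in the picture. A call takes as long as a camera call. They do not tell look-alikes from the thing itself.
- spotter.boxes_of(picture, query): "position" ([x, y, z] in m, in the coordinates of the camera as it stood for that picture, good to about 4 mm: the middle of the surface that is visible of it).
- spotter.trace(picture, query): "pixels" (384x512 bool, what is visible of it).
- spotter.mark_of(picture, query): "position" ([x, y, z] in m, in the coordinates of the camera as it stood for that picture, good to about 4 mm: a listed point, or the origin of a listed thing).
The state is a dict: "time": time; "joint_pos": joint angles; "qvel": joint speeds; "effort": joint torques, N m; "tool_pos": TCP position; "ee_rot": TCP orientation; "wrist_force": force on the tool from outside, world axes, zero at the start; "ft_torque": the same for the moment, N m; "width": finger opening in m.
Only numpy, scipy, OpenCV 4.12 (cv2) and the standard library are available. Lean on these libraries where they do the work, as an engineer would, in place of code of your own. Each camera call takes 0.05 s, during which the arm holds its last target.

## Working session

There is one attempt and no reset: what is moved stays moved. The work goes in short steps, Python scripts to look and compute and a shell command to move; the robot and the scene stay as the last step left them, time stands still between calls to the robot, and variables do not carry over. Pictures are saved under pics/ and viewed, and the job is handed in when it is done.

```bash
ls; mkdir -p pics; python3 - <<'E'
from station import readout, cams, robot, spotter
import cv2
s=readout.observe();print(s)
for n in("scene","top"):
    p=cams.get_image(n);print(n,p["fx"],p["fy"],p["cx"],p["cy"],p["origin"],p["orientation"],p["shot"])
    cv2.imwrite(f"pics/{n}0.png",cv2.resize(p["pixels"][:,:,::-1],(800,600)))
E
```

```text
pics
{'time': 0.0, 'joint_pos': array([ 1.01599994e+00,  2.87198832e-01,  1.57819402e+00, -2.42827268e-05,
        1.27857358e+00, -1.49994786e-01]), 'qvel': array([-0.0008335 , -0.00055995,  0.00114506, -0.00177174, -0.00105716,
        0.00063212]), 'effort': array([ 3.66130371e-04, -4.05980551e+01, -2.92624909e+01, -1.07728185e-04,
        5.75533471e-03,  7.86037731e-06]), 'tool_pos': array([0.26546348, 0.61989114, 0.22991584]), 'ee_rot': array([ 3.00138645,  1.56842244, -2.11579711]), 'wrist_force': array([-0.05500812, -0.11124759,  0.89457889]), 'ft_torque': array([0.02340167, 0.01561488, 0.02363444]), 'width': 0.08535270014058556}
scene 414.0634533243736 414.0634533243736 256.44566219228153 192.72655953436342 [ 1.12296216 -0.63456528  0.90866689] [-2.37488569 -0.0174693   0.76185865] 1
top 361.401652417259 361.401652417259 253.45738411106115 191.74037894897563 [ 0.391225   -0.06289458  1.06029073] [-2.95821356  0.02214136 -1.56410606] 2
```

View pics/scene0.png

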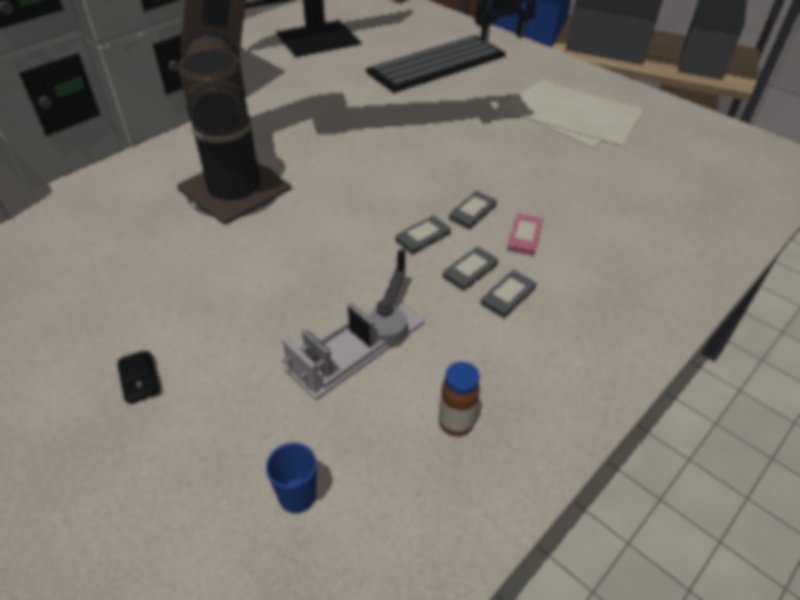

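View pics/top0.png

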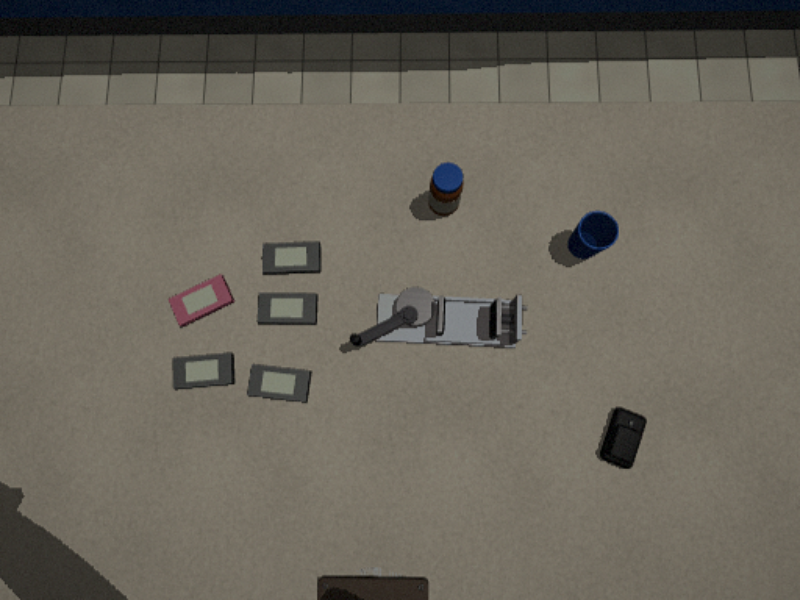

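```bash
cat > h.py <<'E'
from station import readout, cams, robot, spotter
import numpy as np, cv2
from scipy.spatial.transform import Rotation as R
np.set_printoptions(precision=4,suppress=True)
def Rm(rpy): return R.from_euler('xyz',rpy).as_matrix()
def w(p,v): return Rm(p["orientation"])@np.asarray(v)+np.asarray(p["origin"])
def cloud(p):
    z=p["z_map"];v,u=np.indices(z.shape)
    c=np.stack([(u-p["cx"])/p["fx"]*z,(v-p["cy"])/p["fy"]*z,z],-1)
    return c@Rm(p["orientation"]).T+np.asarray(p["origin"])
def shot(n,name=None,crop=None):
    p=cams.get_image(n)
    if name:
        im=p["pixels"][:,:,::-1]
        if crop: u0,v0,u1,v1=crop; im=im[v0:v1,u0:u1]
        k=min(800/im.shape[1],600/im.shape[0])
        cv2.imwrite(f"pics/{name}.png",cv2.resize(im,None,fx=k,fy=k,interpolation=cv2.INTER_CUBIC))
    return p
def tool(target=None,yaw=None):
    s=readout.observe();M=Rm(s["ee_rot"])
    print("t",round(s["time"],2),"tcp",s["tool_pos"],"F",s["wrist_force"],"w",round(s["width"],4),"q6",round(s["joint_pos"][5],3))
    print("tool axes (cols) ",M.tolist() if 0 else np.round(M,3).tolist())
    if target is not None: print("tool shift",M.T@(np.array(target)-s["tool_pos"]))
E
python3 - <<'E'
from h import *
for n in("top","scene"):
    p=shot(n)
    for q in["case1_center","rack_floor","stop_face","pad_face","cam_pivot","lever_knob","bottle_c","mouse_c","pencup_c"]:
        for d in spotter.mark_of(p,q)[:6]:
            print(n,q,round(d["score"],2),w(p,d["position"]))
    C=cloud(p)
    for d in spotter.trace(p,"case1_center"):
        m=d["pixels"]; P=C[m]; print(d.keys(),d["score"],m.sum(),P.mean(0),p["pixels"][m].mean(0))
        ok=(P[:,2]>0.008)&(P[:,2]<.04); r=cv2.minAreaRect((P[ok][:,:2]*1000).astype(np.float32)); print(r)
tool()
E
```

```text
top case1_center 0.88 [0.4312 0.18   0.0109]
top rack_floor 0.83 [ 0.5447 -0.1531  0.0103]
top stop_face 0.83 [ 0.5442 -0.216   0.0453]
top pad_face 0.53 [ 0.5473 -0.1285  0.0479]
top cam_pivot 0.77 [ 0.551  -0.0577  0.055 ]
top lever_knob 0.81 [0.5024 0.0344 0.0757]
top lever_knob 0.56 [ 0.3344 -0.4473  0.0203]
top bottle_c 0.61 [ 0.7871 -0.1258  0.0612]
top mouse_c 0.87 [ 0.3354 -0.4474  0.0191]
top mouse_c 0.4 [ 0.547  -0.1532 -0.0053]
top pencup_c 0.87 [ 0.6978 -0.3938  0.0453]
top pencup_c 0.33 [ 0.5479 -0.0596  0.0545]
dict_keys(['score', 'pixels']) 0.76 801 [0.4287 0.176  0.0236] [86.0275 87.5343 80.5468]
((430.23052978515625, 177.3450164794922), (111.5919418334961, 58.73061752319336), 83.95952606201172)
dict_keys(['score', 'pixels']) 0.18 746 [0.5681 0.1666 0.0187] [83.9102 85.5831 78.7641]
((569.9153442382812, 167.678955078125), (110.07430267333984, 57.985191345214844), 89.88591766357422)
scene case1_center 0.67 [0.4323 0.1825 0.0119]
scene rack_floor 0.55 [ 0.5519 -0.1511  0.0151]
scene rack_floor 0.46 [ 0.5472 -0.2065  0.049 ]
scene stop_face 0.69 [ 0.5446 -0.2066  0.0507]
[... 170 characters left out ...]
 0.0314 0.0793]
scene bottle_c 0.71 [ 0.7853 -0.1282  0.0632]
scene mouse_c 0.65 [ 0.3349 -0.4436  0.0155]
scene pencup_c 0.76 [ 0.6957 -0.389   0.0469]
dict_keys(['score', 'pixels']) 0.66 509 [0.4399 0.1689 0.0217] [100.5344  99.4067  94.5226]
((432.6359558105469, 178.7386932373047), (111.56614685058594, 62.87941360473633), 82.79483795166016)
dict_keys(['score', 'pixels']) 0.66 1021 [ 0.7968 -0.142   0.0906] [70.9804 70.9569 82.8991]
((798.8335571289062, -144.1334228515625), (57.51770782470703, 22.943248748779297), 35.78839111328125)
t 1.2 tcp [0.2658 0.6205 0.2313] F [ 0.504  -0.2798 -0.5501] w 0.0852 q6 -0.15
tool axes (cols)  [[0.0, -0.919, 0.394], [0.0, 0.394, 0.919], [-1.0, -0.0, 0.0]]
```

```bash
cat >> h.py <<'E'
def cases(p,zmin=.012,zmax=.03):
    C=cloud(p); m=((C[...,2]>zmin)&(C[...,2]<zmax)&(C[...,0]>.3)&(C[...,0]<.9)&(C[...,1]<.6)&(C[...,1]>.02)).astype(np.uint8)
    n,l,st,_=cv2.connectedComponentsWithStats(m)
    for i in range(1,n):
        if st[i,4]<150: continue
        P=C[l==i]; r=cv2.minAreaRect((P[:,:2]*1000).astype(np.float32))
        print("blob",st[i,4],"c",np.round(r[0],1),"size",np.round(r[1],1),"ang",round(r[2],1),"z",np.round(np.median(P[:,2]),4),"rgb",p["pixels"][l==i].mean(0).round())
E
python3 - <<'E'
from h import *
p=shot("top"); cases(p)
C=cloud(p)
# rack: points height>8mm in region
m=(C[...,2]>.07)&(C[...,0]>.45)&(C[...,0]<.65)&(C[...,1]<.1)&(C[...,1]>-.3)
P=C[m];print(len(P));
yb=np.round(P[:,1],2)
for y in np.unique(yb): q=P[yb==y]; print(y,len(q),q[:,0].min(),q[:,0].max(),q[:,2].max())
m=(C[...,2]>.006)&(C[...,2]<.035)&(C[...,0]>.45)&(C[...,0]<.65)&(C[...,1]<.02)&(C[...,1]>-.3)
r=cv2.minAreaRect((C[m][:,:2]*1000).astype(np.float32));print(r)
E
```

```text
blob 705 c [668.6 163.9] size [ 59.6 109.3] ang 2.5 z 0.0189 rgb [84. 86. 79.]
blob 730 c [585.3 332.9] size [ 59.6 110.9] ang 27.1 z 0.0188 rgb [123.  91.  93.]
blob 744 c [569.7 167.8] size [ 58.1 110.9] ang 0.5 z 0.019 rgb [86. 87. 80.]
blob 763 c [451.7 319.3] size [ 59.  109.3] ang 4.7 z 0.019 rgb [83. 84. 78.]
blob 783 c [430.3 177.2] size [110.9  58.3] ang 84.1 z 0.0192 rgb [86. 88. 81.]
386
-0.26 30 0.5033107132661132 0.5830937855482363 0.08807336739278315
-0.25 94 0.5032310939257583 0.582855718875151 0.08937893043569534
-0.22 74 0.5119862233029452 0.5775367059988115 0.08867474630708638
-0.21 46 0.5121162490144477 0.5752353700146916 0.08448457191066783
-0.12 86 0.5181856939338384 0.5784269427148834 0.08286738277098527
-0.11 14 0.5198077117382168 0.5564829779902811 0.0829957081552517
0.02 9 0.49801311313935637 0.5085510023666621 0.10165555314225061
0.03 22 0.49446702096727 0.5117357640372281 0.10123100096997839
0.04 11 0.49610463511181657 0.5087612762066753 0.10135945093435839
((548.8140869140625, -124.12548828125), (282.81146240234375, 135.1613006591797), 75.4189453125)
```

```bash
python3 - <<'E'
from h import *
p=shot("top","rack0",(200,160,380,260))
E
```

```text
(no output)
```

View pics/rack0.png

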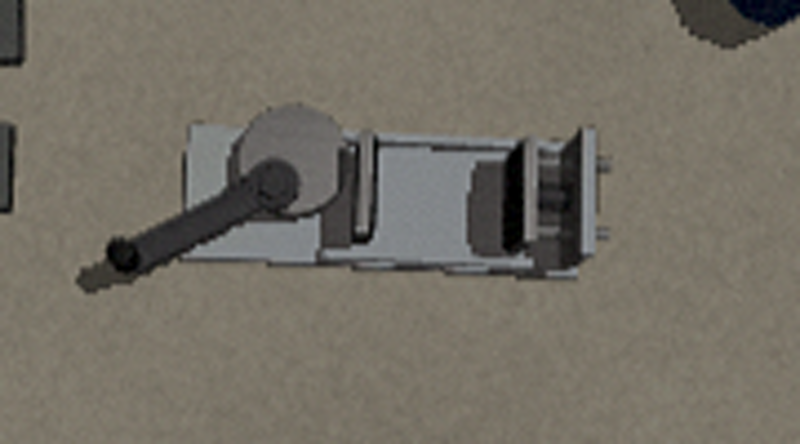

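```bash
python3 - <<'E'
from h import *
p=shot("top");C=cloud(p)
z=C[...,2];X=C[...,0];Y=C[...,1]
reg=(X>.45)&(X<.65)&(Y<.05)&(Y>-.3)
m=reg&(z>.005)&(z<.03)&(Y<-.06)
P=C[m]
for y in np.arange(-.26,-.0,.02):
    q=C[reg&(z>.005)&(abs(Y-y)<.008)]; print(round(y,2),q[:,0].min().round(4),q[:,0].max().round(4))
# end plate top and stop top, pad top
for a,b,zz in((-.28,-.235,.09),(-.235,-.19,.075),(-.14,-.09,.07)):
    q=C[reg&(z>zz)&(Y>a)&(Y<b)]
    k=np.polyfit(q[:,0],q[:,1],1); print("plate slope dy/dx",k[0],"c",q.mean(0),"ymin/max",q[:,1].min(),q[:,1].max(),"x",q[:,0].min(),q[:,0].max())
# disc
q=C[reg&(z>.035)&(z<.06)&(Y>-.1)&(X>.56)]; print(q.mean(0))
q=C[reg&(z>.09)&(Y>0)]; print("knob",q.mean(0),q.min(0),q.max(0))
q=C[reg&(z>.005)&(z<.016)&(Y>-.2)]; print("floor",np.median(q[:,2]),q[:,1].max())
E
```

```text
-0.26 0.5 0.6167
-0.24 0.4514 0.586
-0.22 0.4997 0.5864
-0.2 0.5027 0.6015
-0.18 0.5025 0.5889
-0.16 0.5025 0.5887
-0.14 0.503 0.589
-0.12 0.5051 0.5918
-0.1 0.5052 0.6101
-0.08 0.5058 0.6064
-0.06 0.5078 0.6023
-0.04 0.5079 0.5973
-0.02 0.5083 0.5975
plate slope dy/dx -0.24619028679907987 c [ 0.5053 -0.2488  0.0904] ymin/max -0.24881011621002525 -0.24881011621002525 x 0.5053207408078682 0.5053207408078682
plate slope dy/dx -0.036194347403359355 c [ 0.5438 -0.2164  0.0831] ymin/max -0.2222622406117002 -0.2099946202209229 x 0.5117429203858399 0.5776198435277622
plate slope dy/dx -0.03968398324069036 c [ 0.5474 -0.1188  0.0787] ymin/max -0.12436161594927073 -0.11274294649339167 x 0.519341532420883 0.578560064842107
[ 0.5813 -0.071   0.0439]
knob [0.5028 0.0313 0.0983] [0.495  0.0245 0.0941] [0.5112 0.0385 0.1027]
floor 0.01112456279306917 0.041092881922486946<stdin>:12: RankWarning: Polyfit may be poorly conditioned
```

```bash
python3 -m inch '1 0 0 0 .12;1 0 0 0 .12;1 0 0 0 .12;1 0 0 0 .12;1 0 0 0 .12;1 0 0 0 .12;1 0 0 0 .12;1 0 0 0 .12;1 0 0 0 .12;1 0 0 0 .12' 40
python3 - <<'E'
from h import *
tool([.503,.031,.14])
E
```

```text
time: 2.18
tool_pos: [0.2658, 0.6204, 0.2313]
ee_rot: [1.169, 1.571, 1.129]
wrist_force: [0.0, 0.3, 0.6]
width: 0.0856
t 2.18 tcp [0.2658 0.6204 0.2313] F [0.0205 0.3372 0.5931] w 0.0856 q6 1.056
tool axes (cols)  [[0.0, 0.04, 0.999], [0.0, 0.999, -0.04], [-1.0, 0.0, 0.0]]
tool shift [ 0.0913 -0.5795  0.2606]
```

```bash
python3 -m inch '1 0 -.029 .013 0;1 0 -.029 .013 0;1 0 -.029 .013 0;1 0 -.029 .013 0;1 0 -.029 .013 0;1 0 -.029 .013 0;1 0 -.029 .013 0;1 0 -.029 .013 0;1 0 -.029 .013 0;1 0 -.029 .013 0'
python3 -m inch '1 0 -.029 .013 0;1 0 -.029 .013 0;1 0 -.029 .013 0;1 0 -.029 .013 0;1 0 -.029 .013 0;1 .01 -.029 .013 0;1 .02 -.029 .013 0;1 .02 -.029 .013 0;1 .02 -.029 .013 0;1 .02 -.029 .013 0'
python3 - <<'E'
from h import *
tool([.503,.031,.07])
p=shot("top");C=cloud(p);m=spotter.trace(p,"lever_knob");print(len(m),[ (d["score"],d["pixels"].sum()) for d in m])
for d in spotter.mark_of(p,"lever_knob"): print(d["score"],w(p,d["position"]))
E
```

```text
time: 3.02
tool_pos: [0.3862, 0.3248, 0.2316]
ee_rot: [0.479, 1.57, 0.445]
wrist_force: [0.5, -0.4, -0.0]
width: 0.0857
time: 3.85
tool_pos: [0.5065, 0.0304, 0.141]
ee_rot: [-0.065, 1.569, -0.099]
wrist_force: [1.2, 0.2, 1.1]
width: 0.0855
t 3.85 tcp [0.5065 0.0304 0.141 ] F [1.2137 0.2397 1.0583] w 0.0855 q6 -0.106
tool axes (cols)  [[0.001, 0.034, 0.999], [-0.0, 0.999, -0.034], [-1.0, -0.0, 0.001]]
tool shift [ 0.071   0.0005 -0.0036]
1 [(0.87, np.int64(576))]
```

```bash
python3 -m inch '1 .015 0 -.003 0;1 .015 0 0 0;1 .015 0 0 0;1 .015 0 0 0;1 .011 0 0 0;.1 0 0 0 0;.1 0 0 0 0;.1 0 0 0 0;.1 0 0 0 0;.1 0 0 0 0' 40
python3 -m inch '.1 0 0 0 0;.1 0 0 0 0;.1 0 0 0 0;.1 0 0 0 0;.1 0 0 0 0;.1 0 0 0 0;.1 0 0 0 0;.1 0 0 0 0;.1 0 0 0 0;.1 0 0 0 0'
python3 - <<'E'
from h import *
tool([.503,.031,.07])
E
```

```text
time: 4.83
tool_pos: [0.5037, 0.032, 0.0715]
ee_rot: [-0.105, 1.569, -0.139]
wrist_force: [1.3, 0.3, -0.9]
width: 0.0255
time: 5.67
tool_pos: [0.5034, 0.0321, 0.0714]
ee_rot: [0.431, 1.57, 0.396]
wrist_force: [-1.9, 1.4, 5.5]
width: 0.0167
t 5.67 tcp [0.5034 0.0321 0.0714] F [-1.8969  1.3901  5.5057] w 0.0167 q6 -0.104
tool axes (cols)  [[0.001, 0.034, 0.999], [0.0, 0.999, -0.034], [-1.0, 0.0, 0.001]]
tool shift [ 0.0014 -0.0011 -0.0003]
```

```bash
python3 - <<'E'
import numpy as np
r=.105;f=np.linspace(1.075,-.6,21)
x=-r*np.cos(f);y=r*np.sin(f)
for i in range(20):print(i,round(1000*(y[i+1]-y[i]),1),round(1000*(x[i+1]-x[i]),1))
E
```

```text
0 -4.5 -7.6
1 -5.1 -7.1
2 -5.7 -6.7
3 -6.2 -6.2
4 -6.7 -5.7
5 -7.2 -5.1
6 -7.6 -4.4
7 -7.9 -3.8
8 -8.2 -3.1
9 -8.5 -2.4
10 -8.6 -1.7
11 -8.7 -1.0
12 -8.8 -0.2
13 -8.8 0.5
14 -8.7 1.2
15 -8.6 1.9
16 -8.4 2.7
17 -8.1 3.3
18 -7.8 4.0
19 -7.5 4.7
```

```bash
python3 -m inch '.1 0 -.0045 -.0076 0;.1 0 -.0051 -.0071 0;.1 0 -.0057 -.0067 0;.1 0 -.0062 -.0062 0;.1 0 -.0067 -.0057 0;.1 0 -.0072 -.0051 0;.1 0 -.0076 -.0044 0;.1 0 -.0079 -.0038 0;.1 0 -.0082 -.0031 0;.1 0 -.0085 -.0024 0'
python3 - <<'E'
from h import *
tool()
E
```

```text
time: 6.5
tool_pos: [0.4505, -0.033, 0.0714]
ee_rot: [0.379, 1.564, 0.345]
wrist_force: [4.4, 8.1, 2.0]
width: 0.0169
t 6.5 tcp [ 0.4505 -0.033   0.0714] F [4.4214 8.0691 2.0378] w 0.0169 q6 -0.27
tool axes (cols)  [[0.006, 0.034, 0.999], [0.002, 0.999, -0.034], [-1.0, 0.002, 0.006]]
```

```bash
python3 -m inch '.1 0 -.0086 -.0017 0;.1 0 -.0087 -.001 0;.1 0 -.0088 -.0002 0;.1 0 -.0088 .0005 0;.1 0 -.0087 .0012 0;.1 0 -.0086 .0019 0;.1 0 -.0084 .0027 0;.1 0 -.0081 .0033 0;.1 0 -.0078 .004 0;.1 0 -.0062 .004 0'
python3 - <<'E'
from h import *
tool()
p=shot("top","open1",(200,160,380,260))
E
```

```text
time: 7.33
tool_pos: [0.4592, -0.1164, 0.0711]
ee_rot: [2.749, 1.565, 2.717]
wrist_force: [-8.5, 6.3, 13.0]
width: 0.0165
t 7.33 tcp [ 0.4592 -0.1164  0.0711] F [-8.5423  6.3433 12.9993] w 0.0165 q6 -0.43
tool axes (cols)  [[-0.005, 0.032, 0.999], [0.002, 0.999, -0.032], [-1.0, 0.002, -0.005]]
```

View pics/open1.png

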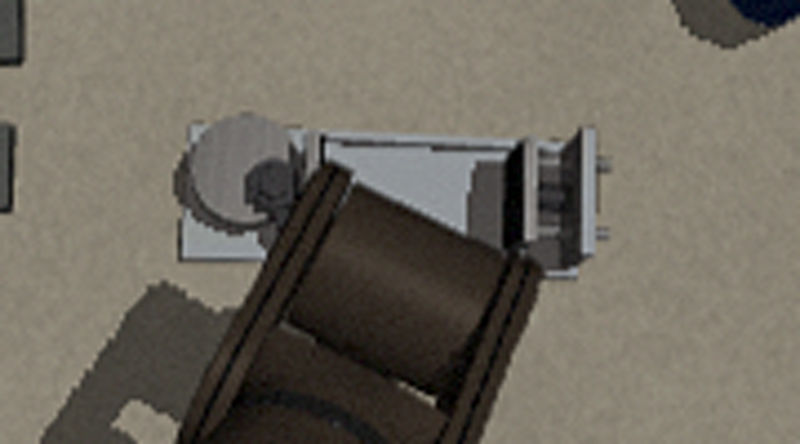

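```bash
python3 -m inch '.45 0 0 0 0;.45 0 0 0 0;.45 0 0 0 0;.45 0 0 0 0;.45 -.02 0 0 0;.45 -.03 0 0 0;.6 -.03 0 0 0;.8 -.03 .02 .005 0;1 0 .03 .01 0;1 0 .03 .01 0' 20
python3 - <<'E'
from h import *
tool([.5697,.213,.1])
p=shot("top","open2")
for d in spotter.mark_of(p,"lever_knob"): print(d["score"],w(p,d["position"]))
for d in spotter.mark_of(p,"pad_face"): print(d["score"],w(p,d["position"]))
E
```

```text
time: 8.22
tool_pos: [0.49, -0.0377, 0.1834]
ee_rot: [-0.243, 1.564, -0.279]
wrist_force: [-0.5, -0.6, 0.5]
width: 0.0842
t 8.22 tcp [ 0.49   -0.0377  0.1834] F [-0.5244 -0.592   0.4515] w 0.0842 q6 -0.248
tool axes (cols)  [[0.006, 0.036, 0.999], [-0.002, 0.999, -0.036], [-1.0, -0.002, 0.006]]
tool shift [0.0834 0.2536 0.07  ]
0.65 [ 0.456  -0.1117  0.0772]
```

```bash
python3 -m inch '1 0 .032 .0085 0;1 0 .032 .0085 0;1 0 .032 .0085 0;1 0 .032 .009 0;1 0 .032 .009 0;1 .02 .032 .009 0;1 .03 .032 .009 0;1 .03 .03 .0085 0;1 .03 0 0 0;1 .03 0 0 0'
python3 - <<'E'
from h import *
tool([.5697,.213,.006])
p=shot("top"); cases(p)
p=shot("scene","s2",(200,80,400,230))
E
```

```text
time: 9.2
tool_pos: [0.566, 0.2109, 0.0418]
ee_rot: [-0.861, 1.57, -0.893]
wrist_force: [1.8, 0.7, -0.4]
width: 0.085
t 9.2 tcp [0.566  0.2109 0.0418] F [ 1.7848  0.6571 -0.4259] w 0.085 q6 0.221
tool axes (cols)  [[0.0, 0.032, 0.999], [-0.0, 0.999, -0.032], [-1.0, -0.0, 0.0]]
tool shift [0.0358 0.0022 0.0037]
blob 708 c [668.8 164. ] size [ 59.4 109.6] ang 2.1 z 0.0189 rgb [97. 99. 91.]
blob 708 c [569.8 165.4] size [ 57.7 105.8] ang 0.2 z 0.019 rgb [100. 102.  94.]
blob 783 c [430.3 177.3] size [110.   58.5] ang 83.6 z 0.0191 rgb [100. 101.  94.]
```

View pics/s2.png

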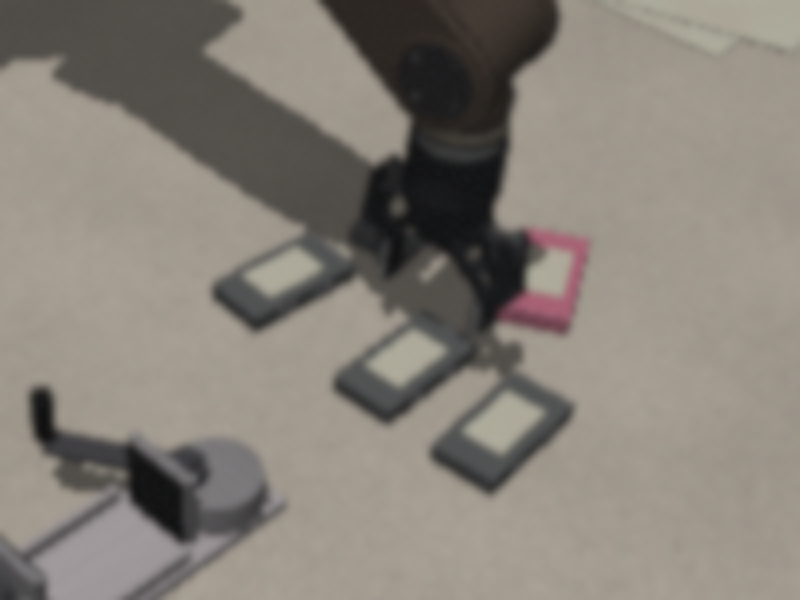

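```bash
python3 -m inch '1 .012 .002 .004 0;1 .012 0 0 0;1 .01 0 0 0;.5 0 0 0 0;.5 0 0 0 0;.5 0 0 0 0;.5 0 0 0 0;.5 0 0 0 0;.5 0 0 0 0;.5 0 0 0 0' 20
python3 -m inch '.5 -.01 0 0 0;.5 -.015 0 0 0;.5 -.02 0 0 0;.5 -.02 0 0 0;.5 -.02 0 0 0;.5 -.02 0 0 0;.5 -.02 0 0 0;.5 -.01 0 0 0;.5 0 0 0 0;.5 0 0 0 0'
python3 - <<'E'
from h import *
tool()
p=shot("scene","s3",(200,80,400,230))
E
```

```text
time: 10.13
tool_pos: [0.5703, 0.2123, 0.0103]
ee_rot: [0.068, 1.57, 0.034]
wrist_force: [0.4, -1.1, 2.8]
width: 0.0572
time: 10.97
tool_pos: [0.5697, 0.2123, 0.1447]
ee_rot: [0.422, 1.57, 0.388]
wrist_force: [-0.2, -0.5, -1.1]
width: 0.057
t 10.97 tcp [0.5697 0.2123 0.1447] F [-0.1575 -0.4721 -1.0649] w 0.057 q6 0.224
tool axes (cols)  [[0.001, 0.034, 0.999], [0.0, 0.999, -0.034], [-1.0, 0.0, 0.001]]
```

View pics/s3.png

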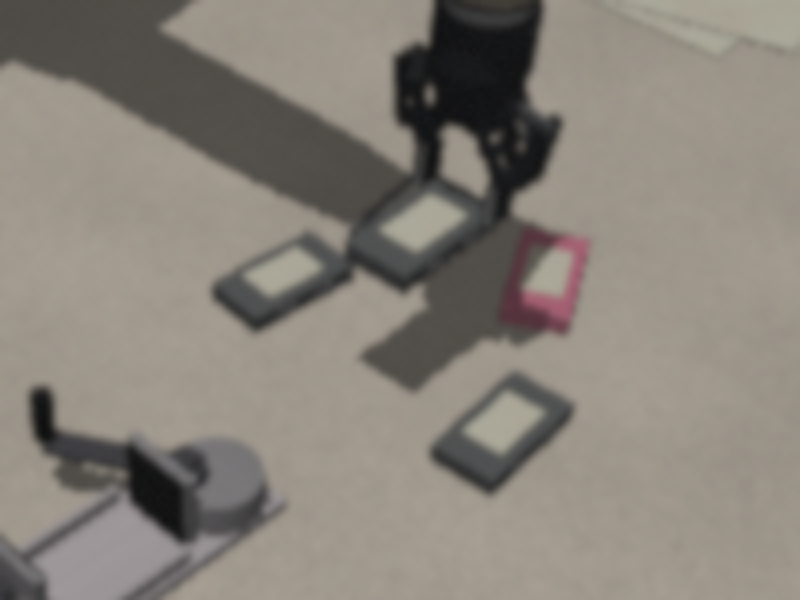

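```bash
python3 -m inch '.5 .02 0 0 0;.5 .03 0 0 0;.5 .03 0 0 0;.5 .03 0 0 0;.5 .017 0 0 0;.5 .007 0 0 0;.75 0 0 0 0;.75 0 0 0 0;.75 0 0 0 0;.75 -.005 .0075 0 0' 20
python3 -m inch '.75 0 .0075 0 0;.5 0 0 0 0;.5 0 0 0 0;.5 0 0 0 0;.5 0 0 0 0;.5 0 0 0 0;.5 0 0 0 0;.5 -.005 0 0 0;.5 -.02 0 0 0;.5 -.035 0 0 0'
python3 -m inch '.5 -.04 0 0 0;.5 -.03 0 0 0;.5 0 0 0 0;.5 0 0 0 0;.5 0 0 0 0;.5 0 0 0 0;.5 0 0 0 0;.5 0 0 0 0;.5 0 0 0 0;.5 0 0 0 0'
python3 - <<'E'
from h import *
tool()
p=shot("scene","s4",(200,80,400,230))
E
```

```text
time: 11.85
tool_pos: [0.5689, 0.2188, 0.0141]
ee_rot: [-2.808, 1.568, -2.843]
wrist_force: [-0.0, -0.5, -1.2]
width: 0.064
time: 12.68
tool_pos: [0.5667, 0.2265, 0.0717]
ee_rot: [-2.864, 1.561, -2.897]
wrist_force: [-0.2, -1.3, 0.5]
width: 0.0425
time: 13.52
tool_pos: [0.57, 0.2272, 0.1447]
ee_rot: [-2.886, 1.569, -2.92]
wrist_force: [0.0, -0.1, 0.3]
width: 0.0427
t 13.52 tcp [0.57   0.2272 0.1447] F [ 0.005  -0.0959  0.3103] w 0.0427 q6 0.248
tool axes (cols)  [[-0.001, 0.034, 0.999], [-0.0, 0.999, -0.034], [-1.0, -0.0, -0.001]]
```

View pics/s4.png

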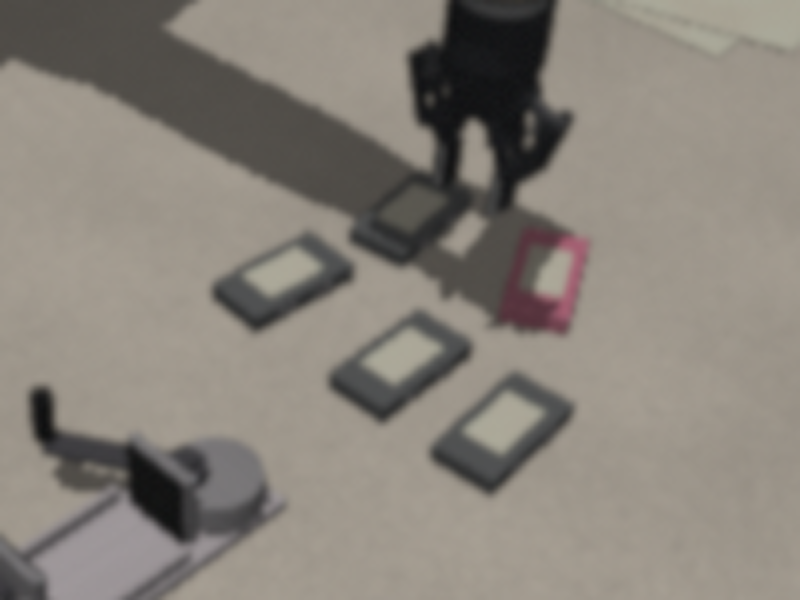

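```bash
python3 - <<'E'
from h import *
cases(shot("top"))
E
python3 -m inch '.8 0 0 0 0;.8 .02 0 0 0;.8 .03 0 0 0;.8 .03 0 0 0;.8 .03 0 0 0;.8 .015 0 0 0;.8 .007 0 0 0;.8 .002 0 0 0;.5 0 0 0 0;.5 0 0 0 0' 20
python3 -m inch '.5 0 0 0 0;.5 0 0 0 0;.5 0 0 0 0;.5 0 0 0 0;.5 0 0 0 0;.5 -.02 0 0 0;.5 -.035 0 0 0;.5 -.04 0 0 0;.5 -.03 0 0 0;.5 0 0 0 0'
python3 - <<'E'
from h import *
tool()
p=shot("scene","s5",(200,80,400,230))
E
```

```text
blob 708 c [669. 164.] size [ 58.8 109.4] ang 2.2 z 0.0189 rgb [97. 99. 91.]
blob 731 c [566.2 167.3] size [110.2  58.7] ang 88.6 z 0.0188 rgb [ 99. 101.  93.]
blob 258 c [455.4 284.2] size [59.2 38.1] ang 6.4 z 0.0184 rgb [50. 50. 47.]
blob 781 c [430.3 177.2] size [111.1  58.4] ang 83.9 z 0.0192 rgb [100. 102.  94.]
time: 14.45
tool_pos: [0.5714, 0.2275, 0.0131]
ee_rot: [0.272, 1.568, 0.238]
wrist_force: [0.1, 0.2, -1.0]
width: 0.0559
time: 15.28
tool_pos: [0.5749, 0.2283, 0.1452]
ee_rot: [0.243, 1.556, 0.209]
wrist_force: [0.8, -0.1, 0.7]
width: 0.0554
t 15.28 tcp [0.5749 0.2283 0.1452] F [ 0.7886 -0.0823  0.7484] w 0.0554 q6 0.248
tool axes (cols)  [[0.014, 0.034, 0.999], [0.003, 0.999, -0.034], [-1.0, 0.003, 0.014]]
```

View pics/s5.png

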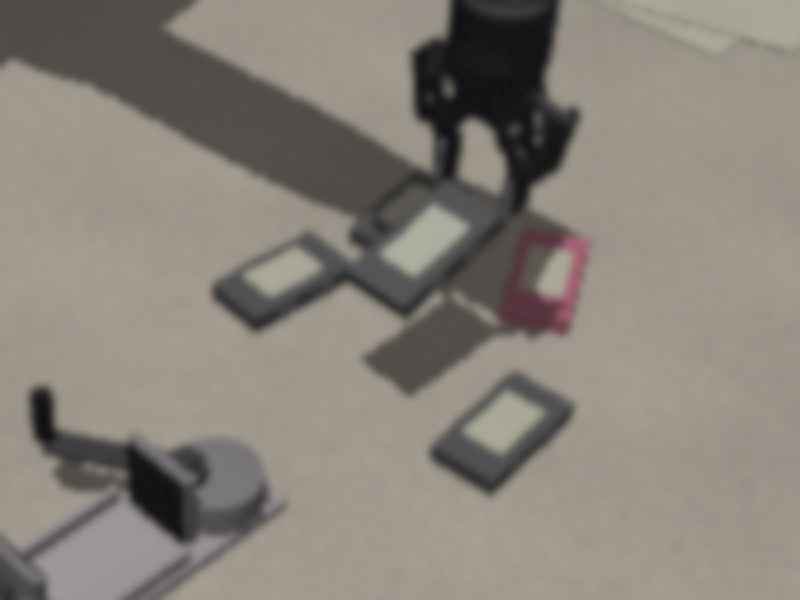

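```bash
cat >> h.py <<'E'
def held(p,c,rad=.14,zmin=.03,zmax=None):
    "grey-ish held case: plane fit of points below tcp"
    s=readout.observe();t=s["tool_pos"];C=cloud(p);zmax=zmax or t[2]+.0
    m=(np.hypot(C[...,0]-c[0],C[...,1]-c[1])<rad)&(C[...,2]>zmin)&(C[...,2]<zmax)&(abs(C[...,0]-c[0])<.03)
    P=C[m];
    print("held n",len(P),"y",P[:,1].min(),P[:,1].max(),"z at ymin",np.median(P[P[:,1]<P[:,1].min()+.006][:,2]),"z at ymax",np.median(P[P[:,1]>P[:,1].max()-.006][:,2]))
E
python3 - <<'E'
from h import *
held(shot("top"),(.57,.17))
E
python3 -m inch '.5 .005 0 0 0;.5 .01 0 0 0;.5 .015 0 0 0;.5 .02 0 0 0;.5 -.04 0 0 0;.5 -.04 0 0 0;.5 -.03 0 0 0;.5 -.02 0 0 0;.5 -.01 0 0 0;.5 0 0 0 0'
python3 - <<'E'
from h import *
tool()
held(shot("top"),(.57,.17))
p=shot("scene","s6",(200,80,400,230))
E
```

```text
held n 622 y 0.11524185568520202 0.21209209295973286 z at ymin 0.11885839725826997 z at ymax 0.12955948612804902
time: 16.22
tool_pos: [0.5708, 0.2274, 0.2269]
ee_rot: [0.308, 1.569, 0.274]
wrist_force: [-0.4, -0.2, -0.9]
width: 0.0549
t 16.22 tcp [0.5708 0.2274 0.2269] F [-0.4076 -0.2374 -0.9268] w 0.0549 q6 0.248
tool axes (cols)  [[0.001, 0.034, 0.999], [0.0, 0.999, -0.034], [-1.0, 0.0, 0.001]]
held n 790 y 0.1519992799349162 0.23500209240302788 z at ymin 0.14982656915491066 z at ymax 0.22296600973419556
```

View pics/s6.png

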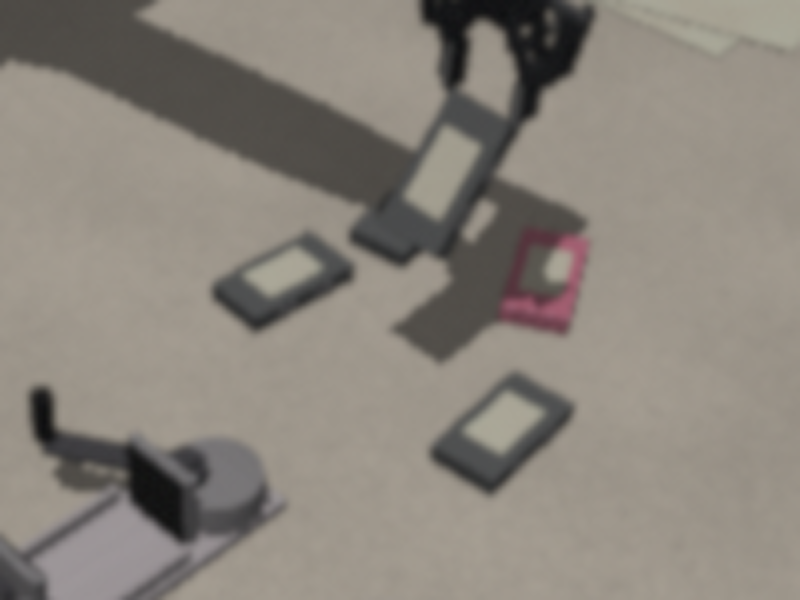

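```bash
python3 -m inch '.5 .005 .005 0 0;.5 .01 .01 0 0;.5 .015 .015 0 0;.5 .02 .02 0 0;.5 -.028 -.028 0 0;.5 -.028 -.028 0 0;.5 -.02 -.02 0 0;.5 -.01 -.01 0 0;.5 -.005 -.005 0 0;.5 0 0 0 0'
python3 - <<'E'
from h import *
tool()
p=shot("top");held(p,(.57,.17));cases(p)
p=shot("scene","s7",(200,80,400,230))
E
```

```text
time: 17.15
tool_pos: [0.5689, 0.1862, 0.2672]
ee_rot: [1.394, 1.57, 1.359]
wrist_force: [0.1, 0.8, -1.2]
width: 0.053
t 17.15 tcp [0.5689 0.1862 0.2672] F [ 0.1022  0.7887 -1.225 ] w 0.053 q6 0.181
tool axes (cols)  [[0.0, 0.035, 0.999], [0.001, 0.999, -0.035], [-1.0, 0.001, 0.0]]
held n 503 y 0.1527710739362762 0.19528865448425853 z at ymin 0.17389408099788028 z at ymax 0.26547329747520776
blob 704 c [668.7 163.9] size [ 59.9 109.2] ang 2.8 z 0.0188 rgb [100. 102.  94.]
blob 255 c [455.5 284. ] size [59.3 37.8] ang 6.9 z 0.0191 rgb [44. 45. 42.]
blob 781 c [430.4 177.6] size [110.5  58.3] ang 83.8 z 0.0192 rgb [102. 104.  96.]
```

View pics/s7.png

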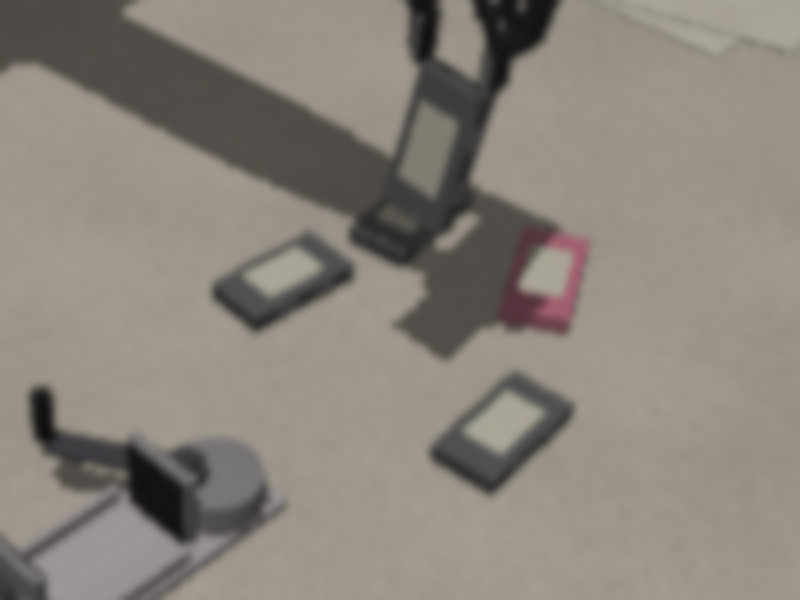

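```bash
python3 -m inch '.5 .02 0 0 0;.5 .03 0 0 0;.5 .03 0 0 0;.5 .03 0 0 0;.5 .02 0 0 0;.5 .015 0 0 0;.5 .01 0 0 0;.5 0 0 0 0;.5 0 0 0 0;.5 0 0 0 0' 
python3 - <<'E'
from h import *
tool()
p=shot("top");held(p,(.57,.17),zmin=.005)
E
```

```text
time: 18.08
tool_pos: [0.5695, 0.1867, 0.1135]
ee_rot: [0.214, 1.569, 0.18]
wrist_force: [0.9, 0.6, -0.5]
width: 0.0533
t 18.08 tcp [0.5695 0.1867 0.1135] F [ 0.8751  0.5653 -0.4863] w 0.0533 q6 0.181
tool axes (cols)  [[0.002, 0.034, 0.999], [0.0, 0.999, -0.034], [-1.0, 0.0, 0.002]]
held n 407 y 0.1174954996933029 0.18517091126833934 z at ymin 0.006963367176151758 z at ymax 0.11151073414848245
```

```bash
python3 -m inch '.5 .005 0 0 0;.5 .005 0 0 0;.5 .003 0 0 0;.5 -.001 -.005 0 0;.5 -.001 -.005 0 0;.5 -.001 -.005 0 0;.5 0 -.005 0 0;.5 0 -.005 0 0;.5 0 0 0 0;.5 0 0 0 0' 
python3 - <<'E'
from h import *
tool()
p=shot("top");held(p,(.57,.17),zmin=.02)
p=shot("scene","s8",(200,80,400,230))
E
```

```text
time: 18.97
tool_pos: [0.5722, 0.1613, 0.1086]
ee_rot: [0.099, 1.56, 0.064]
wrist_force: [-1.9, -0.1, 14.9]
width: 0.0429
t 18.97 tcp [0.5722 0.1613 0.1086] F [-1.9323 -0.0734 14.8553] w 0.0429 q6 0.139
tool axes (cols)  [[0.01, 0.034, 0.999], [0.001, 0.999, -0.034], [-1.0, 0.001, 0.01]]
held n 215 y 0.14435949574763152 0.1688159578168703 z at ymin 0.04696835664508825 z at ymax 0.03863661083993253
```

View pics/s8.png

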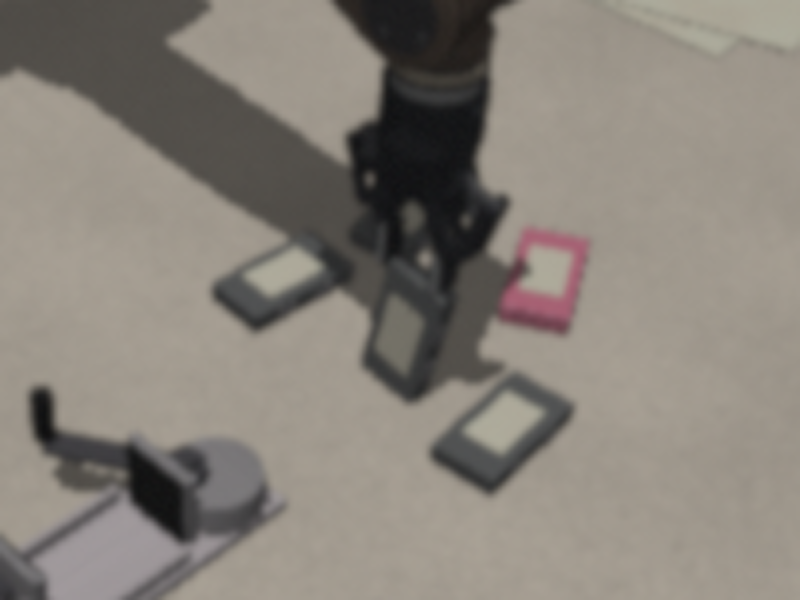

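```bash
python3 -m inch '.45 -.005 0 0 0;.5 -.01 0 0 0;.5 -.01 0 0 0;.6 -.01 0 0 0;.7 -.01 0 0 0;.8 -.01 0 0 0;.9 -.01 0 0 0;.9 0 0 0 0;.9 0 0 0 0;.9 0 0 0 0' 
python3 - <<'E'
from h import *
tool()
p=shot("top","t9",(60,130,260,280));held(p,(.57,.16),zmin=.02)
p=shot("scene","s9",(200,80,400,230))
E
```

```text
time: 19.9
tool_pos: [0.5677, 0.1612, 0.1671]
ee_rot: [-3.01, 1.57, -3.044]
wrist_force: [0.5, 0.7, 0.3]
width: 0.0767
t 19.9 tcp [0.5677 0.1612 0.1671] F [0.5433 0.7383 0.2934] w 0.0767 q6 0.139
tool axes (cols)  [[-0.001, 0.034, 0.999], [-0.0, 0.999, -0.034], [-1.0, -0.0, -0.001]]
held n 269 y 0.13991329069809955 0.16412870421866316 z at ymin 0.0796541834455779 z at ymax 0.10914062167762362
```

View pics/s9.png

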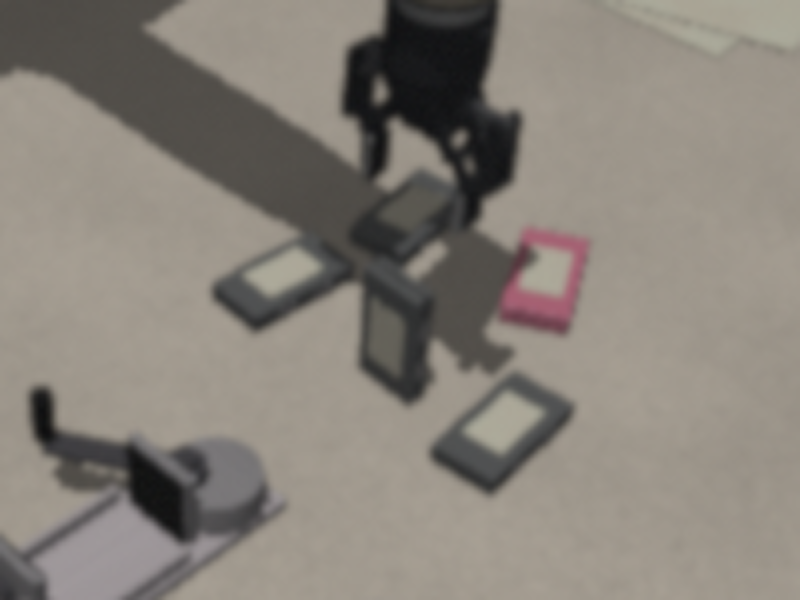

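View pics/t9.png

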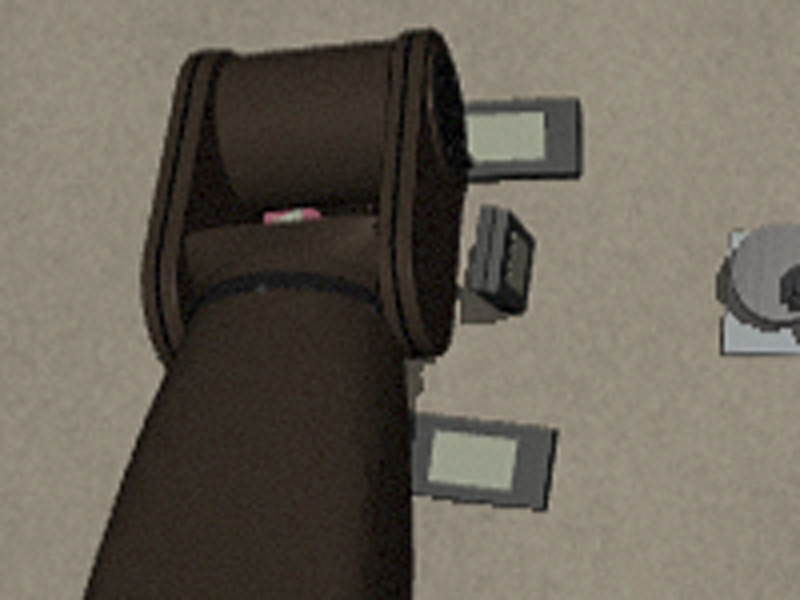

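```bash
cat >> h.py <<'E'
def top(p,c,rad=.05,zmin=.1,zmax=.125):
    C=cloud(p); m=(np.hypot(C[...,0]-c[0],C[...,1]-c[1])<rad)&(C[...,2]>zmin)&(C[...,2]<zmax)
    P=C[m]; r=cv2.minAreaRect((P[:,:2]*1000).astype(np.float32)); print("top n",len(P),"c",np.round(r[0],1),"size",np.round(r[1],1),"ang",round(r[2],1),"z",np.median(P[:,2]).round(4))
E
python3 - <<'E'
from h import *
p=shot("top");top(p,(.57,.15))
p=shot("scene");top(p,(.57,.15))
E
```

```text
top n 170 c [567.4 152.4] size [20.9 59. ] ang 83.1 z 0.1084
top n 134 c [572.8 159.1] size [23.6 60.6] ang 80.5 z 0.1099
```

```bash
python3 -m inch '1 0 -.007 0 .09;1 .02 0 0 0;1 .02 0 0 0;1 .02 0 0 0;1 .018 0 0 0;1 .015 0 0 0;.5 0 0 0 0;.5 0 0 0 0;.5 0 0 0 0;.5 0 0 0 0' 30
python3 -m inch '.5 0 0 0 0;.5 0 0 0 0;.5 0 0 0 0;.5 0 0 0 0;.5 -.01 0 0 0;.5 -.02 0 0 0;.5 -.03 0 0 0;.5 -.03 0 0 0;.5 -.02 0 0 -.09;.5 0 0 0 0'
python3 - <<'E'
from h import *
tool([.548,-.19,.23])
p=shot("scene","s10",(200,80,400,230))
E
```

```text
time: 20.93
tool_pos: [0.5687, 0.1544, 0.0758]
ee_rot: [0.204, 1.569, 0.08]
wrist_force: [-0.5, 0.1, -0.8]
width: 0.0578
time: 21.77
tool_pos: [0.5713, 0.1547, 0.1918]
ee_rot: [0.126, 1.559, 0.094]
wrist_force: [0.5, 0.3, 0.6]
width: 0.0576
t 21.77 tcp [0.5713 0.1547 0.1918] F [0.5311 0.3409 0.6394] w 0.0576 q6 0.125
tool axes (cols)  [[0.012, 0.032, 0.999], [0.001, 0.999, -0.032], [-1.0, 0.002, 0.012]]
tool shift [-0.0388 -0.3452 -0.0118]
```

View pics/s10.png

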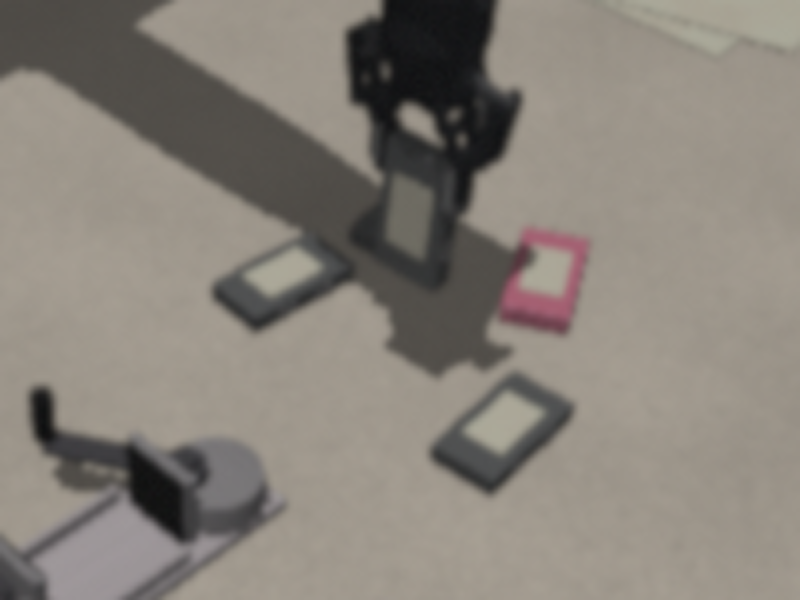

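```bash
python3 -m inch '.5 -.02 -.01 0 0;.5 0 -.02 0 0;.5 0 -.03 -.002 0;.5 0 -.035 -.002 0;.5 0 -.035 -.002 0;.5 0 -.035 -.002 0;.5 0 -.035 -.002 0;.5 0 -.035 -.002 0;.5 0 -.035 -.002 0;.5 0 -.035 -.001 0'
python3 -m inch '.5 0 -.03 0 0;.5 0 -.015 0 0;.5 0 0 0 0;.5 0 0 0 0;.5 0 0 0 0;.5 0 0 0 0;.5 0 0 0 0;.5 0 0 0 0;.5 0 0 0 0;.5 0 0 0 0'
python3 - <<'E'
from h import *
tool([.5447,-.197,.130])
p=shot("scene","s11",(130,180,330,330))
E
```

```text
time: 22.65
tool_pos: [0.5408, -0.1511, 0.2024]
ee_rot: [2.719, 1.567, 2.684]
wrist_force: [-0.1, -0.3, -0.3]
width: 0.0576
time: 23.48
tool_pos: [0.541, -0.1945, 0.2046]
ee_rot: [-0.32, 1.571, -0.353]
wrist_force: [0.5, -0.5, -1.3]
width: 0.0576
t 23.48 tcp [ 0.541  -0.1945  0.2046] F [ 0.529  -0.4998 -1.3043] w 0.0576 q6 -0.488
tool axes (cols)  [[0.0, 0.033, 0.999], [-0.0, 0.999, -0.033], [-1.0, -0.0, 0.0]]
tool shift [ 0.0746 -0.0024  0.0037]
```

View pics/s11.png

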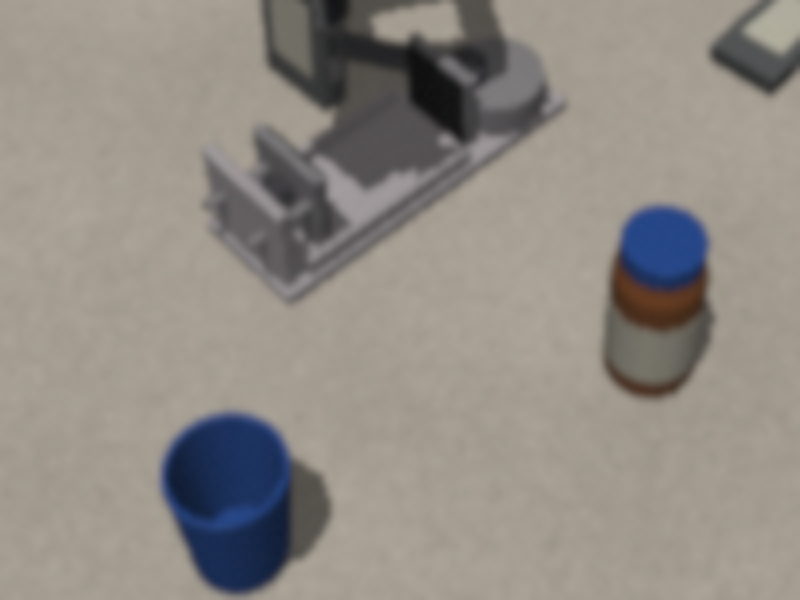

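```bash
python3 -m inch '.5 .01 -.0005 .0035 0;.5 .02 0 0 0;.5 .02 0 0 0;.5 .02 0 0 0;.5 .015 0 0 0;.5 .012 0 0 0;.5 .008 0 0 0;.5 .004 0 0 0;.5 .003 0 0 0;.5 0 0 0 0'
python3 - <<'E'
from h import *
tool([.5447,-.197,.088])
p=shot("scene","s12",(130,130,290,250))
E
```

```text
time: 24.37
tool_pos: [0.5446, -0.1958, 0.0925]
ee_rot: [-0.486, 1.571, -0.52]
wrist_force: [-0.1, 0.8, -0.6]
width: 0.0575
t 24.37 tcp [ 0.5446 -0.1958  0.0925] F [-0.1497  0.7857 -0.5508] w 0.0575 q6 -0.486
tool axes (cols)  [[0.0, 0.034, 0.999], [-0.0, 0.999, -0.034], [-1.0, -0.0, 0.0]]
tool shift [ 0.0045 -0.0012  0.0002]
```

View pics/s12.png

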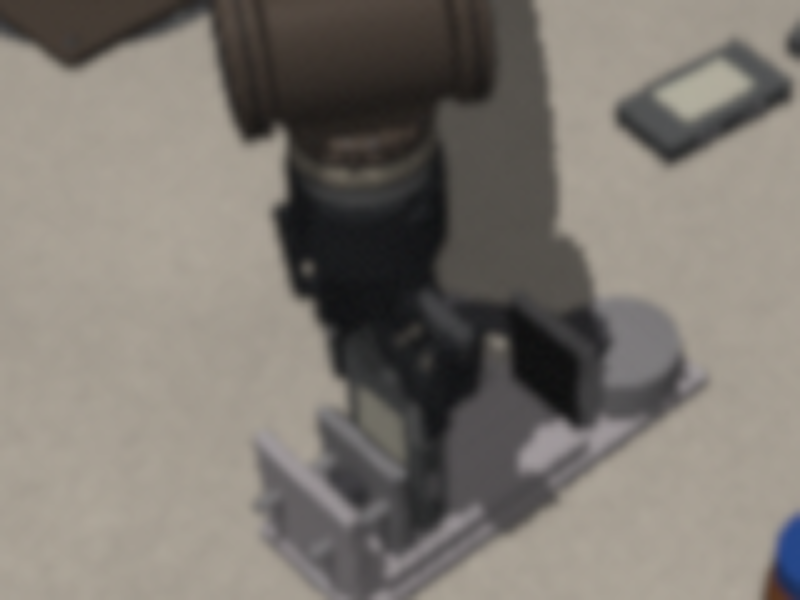

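```bash
python3 -m inch '.5 .003 0 0 0;.5 .002 0 0 0;.5 0 0 0 0;.72 0 0 0 0;.8 0 0 0 0;.8 0 0 0 0;.8 -.01 0 0 0;.8 -.02 0 0 0;.9 -.035 0 0 0;1 -.04 0 0 0'
python3 - <<'E'
from h import *
tool()
p=shot("top");top(p,(.545,-.197),zmin=.105,zmax=.14)
p=shot("scene","s13",(130,130,290,250))
E
```

```text
time: 25.25
tool_pos: [0.5429, -0.1948, 0.192]
ee_rot: [2.65, 1.566, 2.616]
wrist_force: [0.5, -0.7, 0.7]
width: 0.0851
t 25.25 tcp [ 0.5429 -0.1948  0.192 ] F [ 0.4901 -0.7276  0.675 ] w 0.0851 q6 -0.486
tool axes (cols)  [[-0.004, 0.034, 0.999], [0.002, 0.999, -0.034], [-1.0, 0.002, -0.004]]
top n 0 c [0. 0.] size [0. 0.] ang 0.0 z nan
  return _methods._mean(a, axis=axis, dtype=dtype,
  ret = ret.dtype.type(ret / rcount)
```

View pics/s13.png

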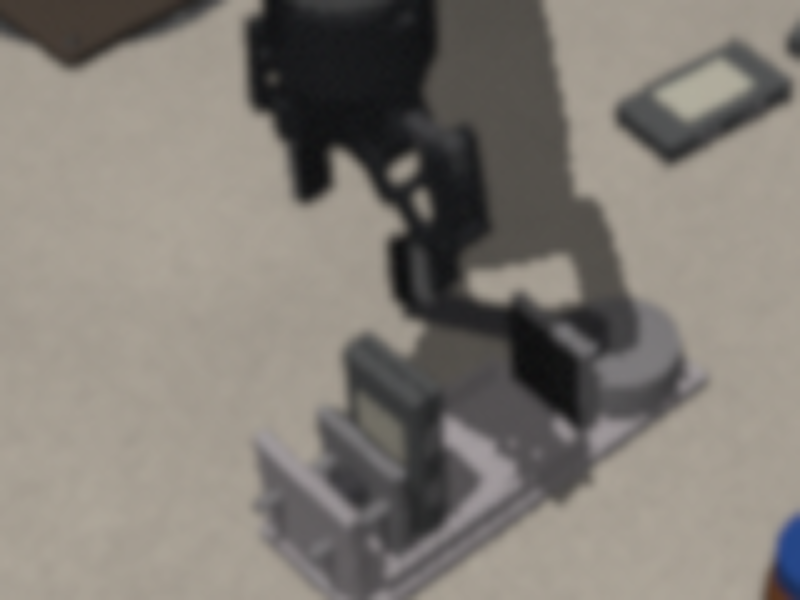

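```bash
python3 -m inch '1 0 .0325 .0084 0;1 0 .0325 .0084 0;1 0 .0325 .0084 0;1 0 .0325 .0084 0;1 0 .0325 .0084 0;1 0 .0325 .0084 0;1 0 .0325 .0084 0;1 0 .0325 .0084 0;1 0 .0325 .0084 0;1 0 .0325 .0084 0'
python3 -m inch '1 .02 .0325 .0084 0;1 .03 .0325 .0084 0;1 .03 .0325 .0084 -.078;1 .03 0 0 0;1 .02 0 0 0;1 0 0 0 0;1 0 0 0 0;1 0 0 0 0;1 0 0 0 0;1 0 0 0 0' 20
python3 - <<'E'
from h import *
tool([.6662,.224,.0125])
p=shot("top");cases(p);top(p,(.545,-.197),zmin=.115,zmax=.14)
E
```

```text
time: 26.18
tool_pos: [0.6398, 0.1281, 0.1933]
ee_rot: [0.003, 1.57, -0.03]
wrist_force: [0.6, -0.5, -0.1]
width: 0.0851
time: 27.02
tool_pos: [0.6682, 0.218, 0.07]
ee_rot: [0.125, 1.566, 0.168]
wrist_force: [0.3, 0.4, -0.3]
width: 0.0856
t 27.02 tcp [0.6682 0.218  0.07  ] F [ 0.3283  0.4085 -0.3165] w 0.0856 q6 0.128
tool axes (cols)  [[0.005, -0.043, 0.999], [0.001, 0.999, 0.043], [-1.0, 0.001, 0.005]]
tool shift [ 0.0575  0.0061 -0.002 ]
blob 709 c [668.8 163.9] size [ 60.2 109.2] ang 2.4 z 0.0188 rgb [101. 103.  95.]
blob 779 c [430.1 177.8] size [112.   58.6] ang 84.5 z 0.0191 rgb [104. 106.  97.]
top n 163 c [ 543.9 -195.5] size [57.7 19.9] ang 1.5 z 0.1209
```

```bash
python3 -m inch '.9 .02 .006 -.002 0;.85 .02 0 0 0;.8 .012 0 0 0;.8 .006 0 0 0;.5 0 0 0 0;.5 0 0 0 0;.5 0 0 0 0;.5 0 0 0 0;.5 0 0 0 0;.5 0 0 0 0' 20
python3 -m inch '.5 -.025 0 0 0;.5 -.04 0 0 0;.5 -.04 0 0 0;.5 -.03 0 0 0;.5 0 0 0 0;.5 .01 0 0 0;.5 .015 0 0 0;.5 .02 0 0 0;.5 -.04 0 0 0;.5 -.04 0 0 0'
python3 -m inch '.5 -.03 0 0 0;.5 -.02 0 0 0;.5 -.01 .005 0 0;.5 .005 .01 0 0;.5 .015 .015 0 0;.5 .02 .02 0 0;.5 -.028 -.028 0 0;.5 -.028 -.028 0 0;.5 -.02 -.02 0 0;.5 -.01 -.01 0 0'
python3 - <<'E'
from h import *
tool()
held(shot("top"),(.666,.17))
p=shot("scene","s14",(200,60,400,210))
E
```

```text
time: 27.9
tool_pos: [0.6647, 0.2241, 0.0097]
ee_rot: [0.102, 1.569, 0.146]
wrist_force: [0.6, 0.8, -1.6]
width: 0.057
time: 28.73
tool_pos: [0.6572, 0.2228, 0.1641]
ee_rot: [-3.029, 1.545, -2.985]
wrist_force: [1.3, 1.1, -1.0]
width: 0.0571
time: 29.57
tool_pos: [0.6655, 0.1874, 0.2821]
ee_rot: [-2.882, 1.567, -2.839]
wrist_force: [0.6, 0.0, -1.4]
width: 0.0562
t 29.57 tcp [0.6655 0.1874 0.2821] F [ 0.6446  0.0014 -1.3971] w 0.0562 q6 0.085
tool axes (cols)  [[-0.004, -0.044, 0.999], [-0.001, 0.999, 0.044], [-1.0, -0.001, -0.004]]
held n 699 y 0.13611469765151069 0.1961801705092991 z at ymin 0.19877065462184518 z at ymax 0.2840816592054145
```

View pics/s14.png

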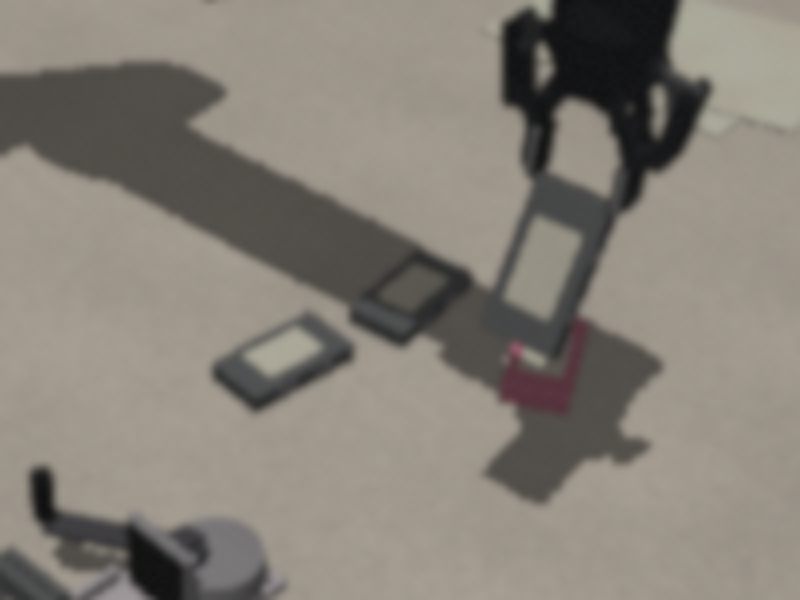

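```bash
python3 -m inch '.5 .005 .005 0 0;.5 .01 .012 0 0;.5 .015 .018 0 0;.5 .015 .022 0 0;.5 -.022 -.034 0 0;.5 -.022 -.034 0 0;.5 -.015 -.02 0 0;.5 -.005 -.01 0 0;.5 0 -.005 0 0;.5 0 0 0 0'
python3 - <<'E'
from h import *
tool()
held(shot("top"),(.666,.17))
E
```

```text
time: 30.5
tool_pos: [0.6671, 0.1428, 0.3013]
ee_rot: [2.963, 1.567, 3.007]
wrist_force: [0.4, -0.4, -2.0]
width: 0.0567
t 30.5 tcp [0.6671 0.1428 0.3013] F [ 0.4093 -0.4403 -2.0235] w 0.0567 q6 0.018
tool axes (cols)  [[-0.003, -0.044, 0.999], [0.0, 0.999, 0.044], [-1.0, 0.001, -0.003]]
held n 507 y 0.11143796112516312 0.14426091015422954 z at ymin 0.2141745806436992 z at ymax 0.26884920843155463
```

```bash
python3 -m inch '.5 .005 .008 0 0;.5 .01 .014 0 0;.5 .01 .02 0 0;.5 .01 .024 0 0;.5 -.015 -.038 0 0;.5 -.01 -.038 0 0;.5 0 -.025 0 0;.5 0 -.01 0 0;.5 0 -.005 0 0;.5 0 0 0 0'
python3 - <<'E'
from h import *
tool()
held(shot("top"),(.666,.13))
p=shot("scene","s15",(200,60,400,210))
E
```

```text
time: 31.38
tool_pos: [0.6695, 0.0928, 0.2922]
ee_rot: [2.799, 1.568, 2.843]
wrist_force: [0.4, 0.5, -1.1]
width: 0.0564
t 31.38 tcp [0.6695 0.0928 0.2922] F [ 0.3554  0.5206 -1.1275] w 0.0564 q6 -0.056
tool axes (cols)  [[-0.002, -0.044, 0.999], [0.001, 0.999, 0.044], [-1.0, 0.001, -0.002]]
held n 237 y 0.07815227770685736 0.09960289091816858 z at ymin 0.22898406130895838 z at ymax 0.22742549910755694
```

View pics/s15.png

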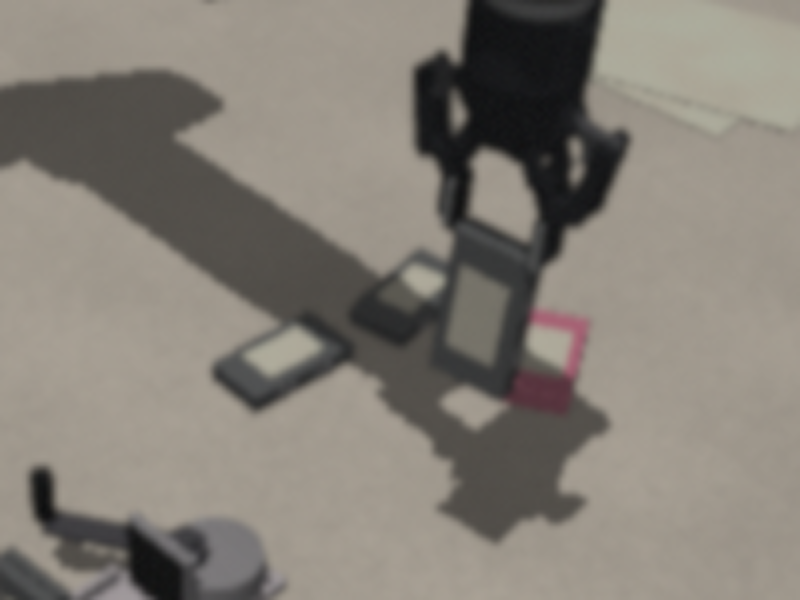

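```bash
python3 -m inch '.5 .015 0 0 0;.5 .025 0 0 0;.5 .03 0 0 0;.5 .03 0 0 0;.5 .03 0 0 0;.5 .02 0 0 0;.5 .013 0 0 0;.5 .01 0 0 0;.5 0 0 0 0;.5 0 0 0 0'
python3 - <<'E'
from h import *
tool()
p=shot("top");held(p,(.668,.1),zmin=.02)
p=shot("scene");top(p,(.668,.1),zmin=.09,zmax=.15)
E
```

```text
time: 32.32
tool_pos: [0.6704, 0.0927, 0.1215]
ee_rot: [0.106, 1.57, 0.151]
wrist_force: [0.4, 1.1, -0.7]
width: 0.0569
t 32.32 tcp [0.6704 0.0927 0.1215] F [ 0.4254  1.0526 -0.7037] w 0.0569 q6 -0.057
tool axes (cols)  [[0.001, -0.045, 0.999], [0.0, 0.999, 0.045], [-1.0, 0.0, 0.001]]
held n 94 y 0.0778096438613997 0.09751985896109429 z at ymin 0.04358014903364771 z at ymax 0.04053968391008178
top n 376 c [674.7  95.2] size [82.6 28.2] ang 3.6 z 0.1221
```

```bash
python3 -m inch '.5 .004 0 0 0;.5 .003 0 0 0;.5 .003 0 0 0;.5 0 0 0 0;.5 0 0 0 0;.5 0 0 0 0;.5 0 0 0 0;.5 0 0 0 0;.5 0 0 0 0;.5 0 0 0 0'
python3 - <<'E'
from h import *
tool()
p=shot("scene","s16",(200,60,400,210))
E
```

```text
time: 33.25
tool_pos: [0.6701, 0.0921, 0.1111]
ee_rot: [-0.104, 1.571, -0.06]
wrist_force: [0.9, 0.3, -1.7]
width: 0.0565
t 33.25 tcp [0.6701 0.0921 0.1111] F [ 0.8636  0.2882 -1.6531] w 0.0565 q6 -0.057
tool axes (cols)  [[0.0, -0.044, 0.999], [-0.0, 0.999, 0.044], [-1.0, -0.0, 0.0]]
```

View pics/s16.png

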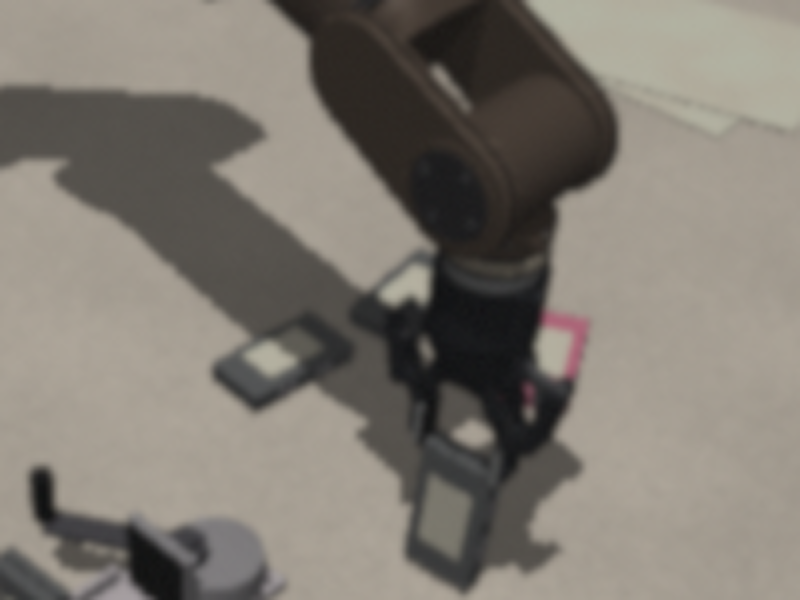

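```bash
python3 -m inch '.5 .002 0 0 0;.5 .002 0 0 0;.5 .002 0 0 0;.5 .002 0 0 0;.5 0 0 0 0;.5 0 0 0 0;.5 0 0 0 0;.5 0 0 0 0;.5 0 0 0 0;.5 0 0 0 0'
python3 - <<'E'
from h import *
tool()
p=shot("top");held(p,(.668,.1),zmin=.01)
p=shot("scene");C=cloud(p)
for z in(.02,.04,.06,.08):
    m=(abs(C[...,2]-z)<.006)&(abs(C[...,0]-.67)<.02)&(abs(C[...,1]-.09)<.05); print(z,m.sum(),np.median(C[m][:,1]))
E
```

```text
time: 34.13
tool_pos: [0.67, 0.0921, 0.1034]
ee_rot: [-0.868, 1.571, -0.824]
wrist_force: [-2.2, -0.1, 3.8]
width: 0.0567
t 34.13 tcp [0.67   0.0921 0.1034] F [-2.2242 -0.1295  3.79  ] w 0.0567 q6 -0.057
tool axes (cols)  [[0.0, -0.044, 0.999], [-0.0, 0.999, 0.044], [-1.0, -0.0, 0.0]]
held n 66 y 0.07681902451621968 0.09695570706519589 z at ymin 0.034496513025291664 z at ymax 0.018143368318969122
0.02 36 0.08084464618712983
0.04 34 0.08318345503512992
0.06 41 0.08376342519991042
0.08 42 0.08546662088072393
```

```bash
python3 -m inch '.75 0 0 0 0;.8 0 0 0 0;.8 0 0 0 0;.8 .01 0 0 0;.8 .01 0 0 0;.8 .01 0 0 0;.5 0 0 0 0;.5 0 0 0 0;.5 0 0 0 0;.5 0 0 0 0' 30
python3 -m inch '.5 0 0 0 0;.5 0 0 0 0;.5 -.01 0 0 0;.5 -.025 0 0 .04;.5 -.03 0 0 .04;.5 -.03 0 0 0;.5 -.03 0 0 0;.5 -.01 0 0 0;.5 0 0 0 0;.5 0 0 0 0'
python3 - <<'E'
from h import *
tool([.5457,-.169,.21])
p=shot("scene","s17",(200,60,400,210));C=cloud(p)
p=shot("top");held(p,(.67,.1),zmin=.01)
for z in(.13,.15,.17,.19):
    m=(abs(C[...,2]-z)<.006)&(abs(C[...,0]-.67)<.02)&(abs(C[...,1]-.09)<.05); print(z,m.sum(),np.median(C[m][:,1]))
E
```

```text
time: 35.07
tool_pos: [0.67, 0.0922, 0.0729]
ee_rot: [3.076, 1.571, 3.12]
wrist_force: [0.8, -0.7, -1.0]
width: 0.0576
time: 35.9
tool_pos: [0.6699, 0.0921, 0.2081]
ee_rot: [0.016, 1.57, -0.02]
wrist_force: [0.5, -0.5, -2.4]
width: 0.0577
t 35.9 tcp [0.6699 0.0921 0.2081] F [ 0.5221 -0.4699 -2.3735] w 0.0577 q6 0.023
tool axes (cols)  [[0.001, 0.036, 0.999], [-0.0, 0.999, -0.036], [-1.0, 0.0, 0.001]]
tool shift [-0.002  -0.2654 -0.1147]
held n 83 y 0.07344741293239189 0.09083596701027562 z at ymin 0.17746907254772942 z at ymax 0.15230013851346969
0.13 0 nan
0.15 35 0.07926502803154001
0.17 35 0.0774050142593542
0.19 38 0.07663895045142138
  return _methods._mean(a, axis=axis, dtype=dtype,
  ret = ret.dtype.type(ret / rcount)
```

View pics/s17.png

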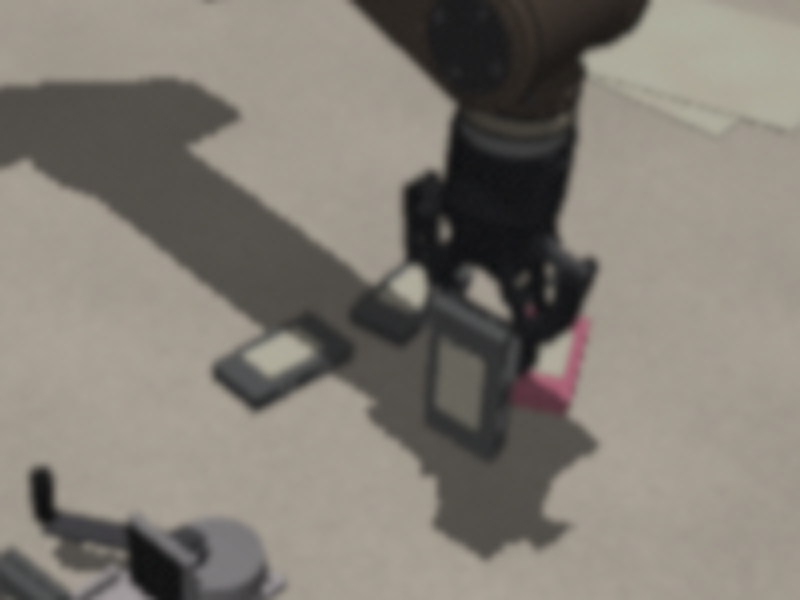

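```bash
python3 -m inch '.5 0 -.015 -.006 0;.5 0 -.025 -.011 0;.5 0 -.03 -.013 0;.5 0 -.033 -.015 0;.5 0 -.033 -.015 0;.5 0 -.033 -.015 0;.5 0 -.033 -.015 0;.5 0 -.03 -.012 0;.5 0 -.02 -.008 0;.5 0 -.01 -.0047 0'
python3 -m inch '.5 .01 0 0 0;.5 .02 0 0 0;.5 .02 0 0 0;.5 0 0 0 0;.5 0 0 0 0;.5 0 0 0 0;.5 0 0 0 0;.5 0 0 0 0;.5 0 0 0 0;.5 0 0 0 0'
python3 - <<'E'
from h import *
tool([.5457,-.1655,.088])
p=shot("scene","s18",(130,130,290,250));C=cloud(p)
for z in(.1,.12,.14):
    m=(abs(C[...,2]-z)<.006)&(abs(C[...,0]-.546)<.02)&(abs(C[...,1]+.18)<.04); print(z,m.sum(),np.percentile(C[m][:,1],[5,50,95]) if m.sum() else 0)
E
```

```text
time: 36.83
tool_pos: [0.5434, -0.1681, 0.2059]
ee_rot: [2.988, 1.567, 2.949]
wrist_force: [-0.3, -0.6, -1.6]
width: 0.0578
time: 37.67
tool_pos: [0.5464, -0.1657, 0.1588]
ee_rot: [-0.407, 1.569, -0.443]
wrist_force: [0.0, -0.1, -1.0]
width: 0.0578
t 37.67 tcp [ 0.5464 -0.1657  0.1588] F [ 0.0257 -0.1129 -1.0308] w 0.0578 q6 -0.436
tool axes (cols)  [[0.001, 0.036, 0.999], [-0.001, 0.999, -0.036], [-1.0, -0.001, 0.001]]
tool shift [ 0.0708  0.0002 -0.0008]
0.1 25 [-0.2047 -0.2034 -0.2018]
0.12 131 [-0.2037 -0.1935 -0.1791]
0.14 27 [-0.1817 -0.1807 -0.1797]
```

View pics/s18.png

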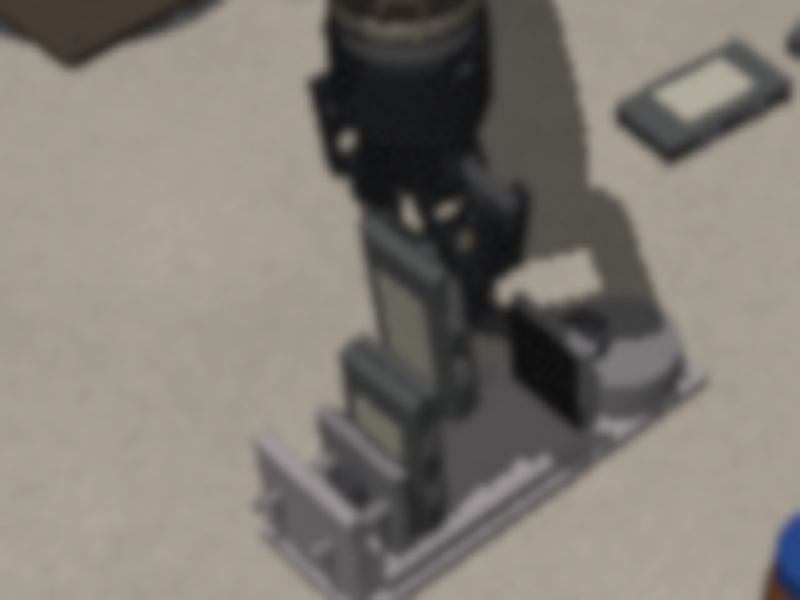

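```bash
python3 -m inch '.5 0 .003 0 0;.5 .02 0 0 0;.5 .02 0 0 0;.5 .012 0 0 0;.5 .01 0 0 0;.5 .006 0 0 0;.5 .004 0 0 0;.5 .002 0 0 0;.5 0 0 0 0;.5 0 0 0 0'
python3 -m inch '.72 0 0 0 0;.8 0 0 0 0;.8 0 0 0 0;.8 -.01 0 0 0;.8 -.02 0 0 0;.9 -.035 0 0 0;1 -.04 0 0 0;1 0 0 0 0;1 0 0 0 0;1 0 0 0 0'
python3 - <<'E'
from h import *
tool([.4303,.177,.06])
p=shot("scene","s19",(130,130,290,250));
p=shot("top");cases(p)
E
```

```text
time: 38.55
tool_pos: [0.5466, -0.1628, 0.0847]
ee_rot: [-0.42, 1.569, -0.456]
wrist_force: [-0.1, 0.6, -1.9]
width: 0.0581
time: 39.38
tool_pos: [0.5461, -0.1626, 0.1898]
ee_rot: [-0.428, 1.57, -0.464]
wrist_force: [0.0, -0.4, -0.4]
width: 0.0857
t 39.38 tcp [ 0.5461 -0.1626  0.1898] F [ 0.028  -0.3826 -0.3931] w 0.0857 q6 -0.431
tool axes (cols)  [[0.001, 0.036, 0.999], [-0.001, 0.999, -0.036], [-1.0, -0.001, 0.001]]
tool shift [ 0.1295  0.3352 -0.1281]
blob 727 c [585.5 333.6] size [ 58.8 110. ] ang 26.4 z 0.0188 rgb [146. 109. 112.]
blob 781 c [430.3 177.2] size [110.8  58.2] ang 83.8 z 0.019 rgb [104. 105.  97.]
blob 797 c [405.5 308.8] size [ 58.5 111. ] ang 5.6 z 0.019 rgb [ 99. 101.  93.]
```

View pics/s19.png

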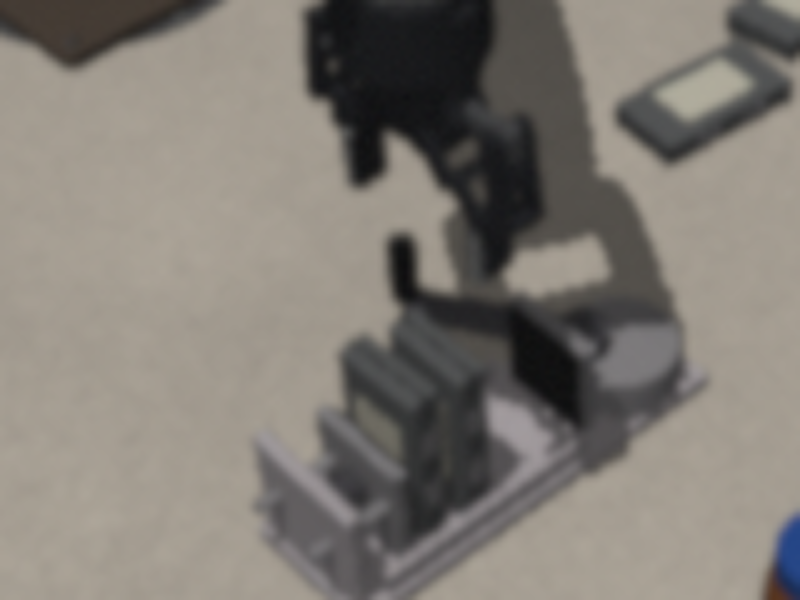

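```bash
python3 -m inch '1 0 .0328 -.0103 0;1 0 .0328 -.0103 0;1 0 .0328 -.0103 0;1 0 .0328 -.0103 0;1 0 .0328 -.0103 0;1 0 .0328 -.0103 0;1 0 .0328 -.0103 0;1 0 .0328 -.0103 0;1 0 .0328 -.0103 0;1 0 .0328 -.0103 0' 20
python3 -m inch '1 0 .0328 -.0104 0;1 0 .0328 -.0104 0;1 0 .0328 -.0104 0;1 .02 .0328 -.0104 0;1 .03 .0328 -.0104 0;1 .03 .0328 -.0104 -.067;1 .03 0 0 -.067;1 .02 0 0 0;1 0 0 0 0;1 0 0 0 0' 20
python3 - <<'E'
from h import *
tool([.3997,.3675,.0125])
p=shot("top");cases(p);top(p,(.545,-.18),zmin=.115,zmax=.14)
E
```

```text
time: 40.32
tool_pos: [0.4532, 0.1703, 0.1873]
ee_rot: [-2.968, 1.568, -3.005]
wrist_force: [1.1, -0.7, -0.4]
width: 0.0856
time: 41.15
tool_pos: [0.3995, 0.3611, 0.0619]
ee_rot: [-2.69, 1.565, -2.592]
wrist_force: [-0.3, 1.0, 0.3]
width: 0.0854
t 41.15 tcp [0.3995 0.3611 0.0619] F [-0.3285  1.0355  0.3046] w 0.0854 q6 0.449
tool axes (cols)  [[-0.005, -0.098, 0.995], [-0.003, 0.995, 0.098], [-1.0, -0.003, -0.005]]
tool shift [0.0494 0.0065 0.0011]
blob 726 c [585.1 333.4] size [ 59.1 111.2] ang 26.4 z 0.0188 rgb [126.  93.  96.]
blob 781 c [430.4 177.6] size [111.1  58.3] ang 83.8 z 0.0191 rgb [89. 91. 84.]
blob 796 c [405.6 308.7] size [ 58.5 111.7] ang 5.6 z 0.0192 rgb [85. 87. 80.]
top n 337 c [ 546.6 -181.5] size [47.3 63.3] ang 88.9 z 0.1209
```

```bash
python3 -m inch '.9 .02 .006 .001 0;.85 .016 0 0 0;.8 .01 0 0 0;.8 .005 0 0 0;.5 0 0 0 0;.5 0 0 0 0;.5 0 0 0 0;.5 0 0 0 0;.5 0 0 0 0;.5 0 0 0 0' 20
python3 -m inch '.5 -.025 0 0 0;.5 -.04 0 0 0;.5 -.04 0 0 0;.5 -.03 0 0 0;.5 0 0 0 0;.5 .01 0 0 0;.5 .015 0 0 0;.5 .02 0 0 0;.5 -.04 0 0 0;.5 -.04 0 0 0'
python3 -m inch '.5 -.03 0 0 0;.5 -.02 0 0 0;.5 -.01 .005 0 0;.5 .005 .01 0 0;.5 .015 .015 0 0;.5 .02 .02 0 0;.5 -.028 -.028 0 0;.5 -.028 -.028 0 0;.5 -.02 -.02 0 0;.5 -.01 -.01 0 0'
python3 - <<'E'
from h import *
tool()
held(shot("top"),(.40,.30))
p=shot("scene","s20",(180,60,380,210))
E
```

```text
time: 42.03
tool_pos: [0.4022, 0.3685, 0.0138]
ee_rot: [0.454, 1.569, 0.552]
wrist_force: [0.9, 0.1, 0.8]
width: 0.0552
time: 42.87
tool_pos: [0.3971, 0.3651, 0.1739]
ee_rot: [-2.676, 1.551, -2.578]
wrist_force: [2.0, 1.2, 0.6]
width: 0.0526
time: 43.7
tool_pos: [0.4052, 0.3315, 0.2874]
ee_rot: [-2.639, 1.568, -2.541]
wrist_force: [0.4, 0.3, -0.9]
width: 0.0526
t 43.7 tcp [0.4052 0.3315 0.2874] F [ 0.4174  0.3186 -0.911 ] w 0.0526 q6 0.395
tool axes (cols)  [[-0.003, -0.097, 0.995], [-0.002, 0.995, 0.097], [-1.0, -0.002, -0.003]]
held n 1035 y 0.24607835930769267 0.34487461324803814 z at ymin 0.22814169052596234 z at ymax 0.2844444187120281
```

View pics/s20.png

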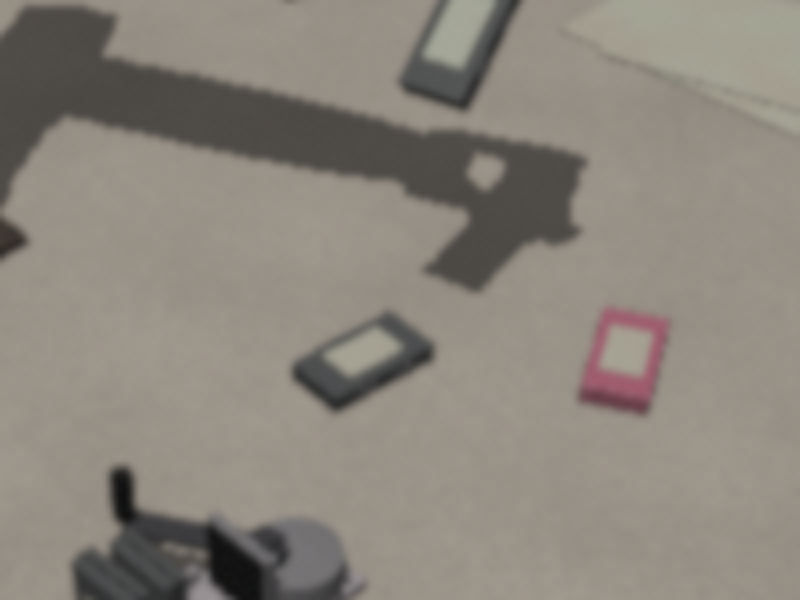

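```bash
python3 -m inch '.5 .01 .003 0 0;.5 .018 .007 0 0;.5 .025 .012 0 0;.5 .03 .015 0 0;.5 .03 .015 0 0;.5 -.032 -.025 0 0;.5 -.032 -.025 0 0;.5 -.02 -.02 0 0;.5 -.01 -.01 0 0;.5 -.005 -.005 0 0' 24
python3 - <<'E'
from h import *
tool()
held(shot("top"),(.40,.30))
E
```

```text
time: 44.63
tool_pos: [0.4082, 0.2994, 0.2745]
ee_rot: [2.7, 1.57, 2.797]
wrist_force: [0.3, -0.7, -1.3]
width: 0.0523
t 44.63 tcp [0.4082 0.2994 0.2745] F [ 0.2996 -0.6524 -1.3079] w 0.0523 q6 0.334
tool axes (cols)  [[-0.001, -0.097, 0.995], [0.0, 0.995, 0.097], [-1.0, 0.0, -0.001]]
held n 897 y 0.21554396663416064 0.31595335665992885 z at ymin 0.21483050694088945 z at ymax 0.27233140859303734
```

```bash
python3 -m inch '.5 .008 0 0 0;.5 .015 0 0 0;.5 .022 0 0 0;.5 .03 0 0 0;.5 -.041 0 0 0;.5 -.041 0 0 0;.5 -.03 0 0 0;.5 -.015 0 0 0;.5 -.005 0 0 0;.5 0 0 0 0' 20
python3 - <<'E'
from h import *
tool()
held(shot("top"),(.40,.27))
E
```

```text
time: 45.52
tool_pos: [0.4081, 0.3002, 0.3314]
ee_rot: [2.132, 1.57, 2.231]
wrist_force: [-0.1, 0.6, -1.1]
width: 0.0525
t 45.52 tcp [0.4081 0.3002 0.3314] F [-0.0583  0.6314 -1.062 ] w 0.0525 q6 0.335
tool axes (cols)  [[-0.0, -0.099, 0.995], [0.0, 0.995, 0.099], [-1.0, 0.0, -0.0]]
held n 988 y 0.21541301946141145 0.3144762453599576 z at ymin 0.2711910400824076 z at ymax 0.3273562335956852
```

```bash
python3 -m inch '.5 .012 0 0 0;.5 .024 0 0 0;.5 .034 .005 0 0;.5 .041 .01 0 0;.5 .041 .015 0 0;.5 -.041 -.02 0 0;.5 -.041 -.02 0 0;.5 -.03 -.02 0 0;.5 -.015 -.01 0 0;.5 -.005 -.005 0 0' 20
python3 - <<'E'
from h import *
tool()
held(shot("top"),(.40,.25))
p=shot("scene","s21",(180,60,380,210))
E
```

```text
time: 46.4
tool_pos: [0.4131, 0.2566, 0.3078]
ee_rot: [0.098, 1.57, 0.195]
wrist_force: [0.3, -0.2, -0.5]
width: 0.0527
t 46.4 tcp [0.4131 0.2566 0.3078] F [ 0.3082 -0.2339 -0.4676] w 0.0527 q6 0.25
tool axes (cols)  [[0.001, -0.097, 0.995], [0.0, 0.995, 0.097], [-1.0, 0.0, 0.001]]
held n 824 y 0.1723241496957041 0.27219060320129873 z at ymin 0.24797465710857847 z at ymax 0.3033947237131346
```

View pics/s21.png

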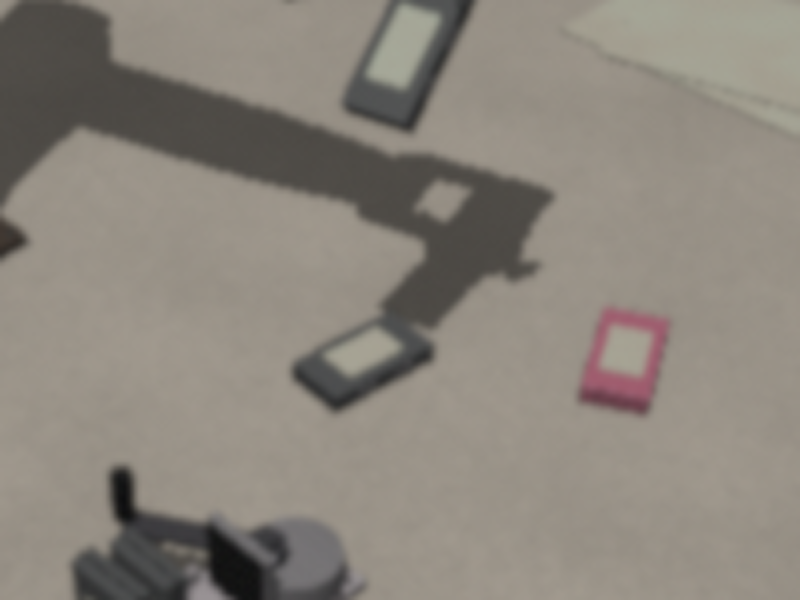

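```bash
python3 -m inch '.5 .03 -.005 .015 0;.5 .035 -.005 .02 0;.5 .035 -.005 .02 0;.5 .035 -.005 .02 0;.5 .035 -.005 .015 0;.5 .03 0 0 0;.5 .025 0 0 0;.5 .02 0 0 0;.5 .015 0 0 .067;.5 .01 0 0 .067'
python3 - <<'E'
from h import *
tool()
p=shot("scene","s22",(180,60,380,210))
E
```

```text
time: 47.33
tool_pos: [0.502, 0.2413, 0.0331]
ee_rot: [-2.792, 1.566, -2.829]
wrist_force: [2.0, 0.4, 3.2]
width: 0.0524
t 47.33 tcp [0.502  0.2413 0.0331] F [2.0198 0.4484 3.2496] w 0.0524 q6 0.304
tool axes (cols)  [[-0.004, 0.037, 0.999], [-0.001, 0.999, -0.037], [-1.0, -0.001, -0.004]]
```

View pics/s22.png

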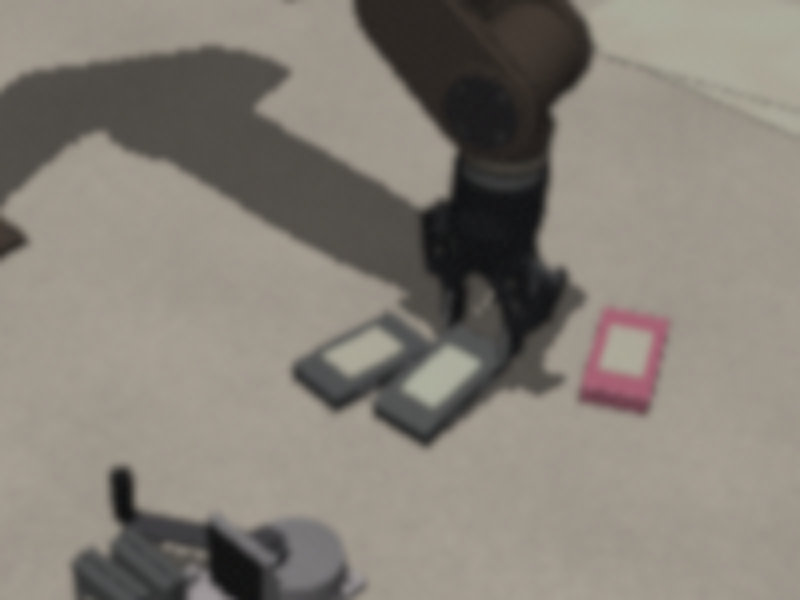

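```bash
python3 -m inch '.8 0 0 0 0;.8 0 0 0 0;.8 0 0 0 0;.9 -.01 .005 0 0;.9 -.01 .01 0 0;.9 -.01 .01 0 0;.9 0 0 0 0;.9 0 0 0 0;.9 0 0 0 0;.9 0 0 0 0'
python3 - <<'E'
from h import *
tool()
p=shot("top");cases(p)
p=shot("scene");cases(p)
E
```

```text
time: 48.22
tool_pos: [0.505, 0.2661, 0.0671]
ee_rot: [-2.698, 1.57, -2.734]
wrist_force: [0.4, -0.3, 0.4]
width: 0.0767
t 48.22 tcp [0.505  0.2661 0.0671] F [ 0.4286 -0.2909  0.3707] w 0.0767 q6 0.343
tool axes (cols)  [[-0.001, 0.036, 0.999], [-0.0, 0.999, -0.036], [-1.0, -0.0, -0.001]]
blob 150 c [602.3 299.3] size [58.  36.6] ang 28.4 z 0.0184 rgb [129.  80.  90.]
blob 758 c [500.8 193.3] size [ 58.3 110.1] ang 0.3 z 0.0191 rgb [96. 97. 90.]
blob 781 c [430.2 177.4] size [111.3  58.2] ang 84.3 z 0.0192 rgb [96. 97. 90.]
blob 884 c [468.2 186.3] size [130.6 135.1] ang 88.3 z 0.0208 rgb [109. 108. 102.]
blob 403 c [588.9 333.9] size [ 58.5 116.1] ang 26.2 z 0.0212 rgb [159. 119. 124.]
```

```bash
python3 -m inch '.9 .015 -.013 -.004 -.04;.85 .02 0 0 0;.8 .016 0 0 0;.8 .007 0 0 0;.5 0 0 0 0;.5 0 0 0 0;.5 0 0 0 0;.5 0 0 0 0;.5 0 0 0 0;.5 0 0 0 0' 20
python3 -m inch '.5 -.025 0 0 0;.5 -.04 0 0 0;.5 -.04 0 0 0;.5 -.03 0 0 0;.5 0 0 0 0;.5 .01 0 0 0;.5 .015 0 0 0;.5 .02 0 0 0;.5 -.04 0 0 0;.5 -.04 0 0 0'
python3 -m inch '.5 -.03 0 0 0;.5 -.02 0 0 0;.5 -.01 .005 0 0;.5 .005 .01 0 0;.5 .015 .015 0 0;.5 .02 .02 0 0;.5 -.028 -.028 0 0;.5 -.028 -.028 0 0;.5 -.02 -.02 0 0;.5 -.01 -.01 0 0'
python3 - <<'E'
from h import *
tool()
held(shot("top"),(.50,.19))
E
```

```text
time: 49.15
tool_pos: [0.5016, 0.2536, 0.0103]
ee_rot: [0.287, 1.569, 0.291]
wrist_force: [-0.5, 0.5, -1.1]
width: 0.0571
time: 49.98
tool_pos: [0.4954, 0.2516, 0.1696]
ee_rot: [-2.862, 1.55, -2.859]
wrist_force: [1.7, 0.4, -1.1]
width: 0.0569
time: 50.82
tool_pos: [0.5011, 0.2166, 0.2841]
ee_rot: [-2.773, 1.568, -2.77]
wrist_force: [-0.0, -0.3, -0.4]
width: 0.057
t 50.82 tcp [0.5011 0.2166 0.2841] F [-0.0496 -0.282  -0.3655] w 0.057 q6 0.219
tool axes (cols)  [[-0.002, -0.003, 1.0], [-0.001, 1.0, 0.003], [-1.0, -0.001, -0.002]]
held n 971 y 0.10912656565045571 0.20694361451492355 z at ymin 0.2596486262144163 z at ymax 0.28223556502219327
```

```bash
python3 -m inch '.5 .012 0 0 0;.5 .022 0 0 0;.5 .03 0 0 0;.5 .038 0 0 0;.5 -.041 0 0 0;.5 -.041 0 0 0;.5 -.03 0 0 0;.5 -.01 0 0 0;.5 0 0 0 0;.5 0 0 0 0' 20
python3 - <<'E'
from h import *
tool()
held(shot("top"),(.50,.17))
E
```

```text
time: 51.7
tool_pos: [0.5002, 0.2181, 0.3025]
ee_rot: [-3.044, 1.567, -3.039]
wrist_force: [-0.1, 0.3, -1.3]
width: 0.0571
t 51.7 tcp [0.5002 0.2181 0.3025] F [-0.115   0.295  -1.3123] w 0.0571 q6 0.22
tool axes (cols)  [[-0.004, -0.005, 1.0], [-0.0, 1.0, 0.005], [-1.0, -0.0, -0.004]]
held n 1003 y 0.11499176780044294 0.2222477360585829 z at ymin 0.26842489137431935 z at ymax 0.29956127847482716
```

```bash
python3 -m inch '.5 .035 0 0 0;.5 -.035 0 0 0;.5 .035 0 0 0;.5 -.035 0 0 0;.5 .035 0 0 0;.5 -.035 0 0 0;.5 .035 0 0 0;.5 -.035 0 0 0;.5 .035 0 0 0;.5 -.035 0 0 0' 20
python3 - <<'E'
from h import *
tool()
held(shot("top"),(.50,.17))
E
```

```text
time: 52.58
tool_pos: [0.4861, 0.2142, 0.278]
ee_rot: [-2.931, 1.522, -2.927]
wrist_force: [-8.0, -2.6, -12.6]
width: 0.0569
t 52.58 tcp [0.4861 0.2142 0.278 ] F [ -8.0315  -2.6113 -12.5722] w 0.0569 q6 0.22
tool axes (cols)  [[-0.048, -0.004, 0.999], [-0.01, 1.0, 0.004], [-0.999, -0.01, -0.048]]
held n 972 y 0.12456519819262053 0.2224585965271248 z at ymin 0.22326916856547752 z at ymax 0.2788915831339288
```

```bash
python3 -m inch '.5 .038 0 0 0;.5 -.038 0 0 0;.5 .038 0 0 0;.5 -.038 0 0 0;.5 .038 0 0 0;.5 -.038 0 0 0;.5 .038 0 0 0;.5 -.038 0 0 0;.5 .038 0 0 0;.5 -.038 0 0 0' 20
python3 -m inch '.5 .036 .02 0 0;.5 -.036 -.02 0 0;.5 .036 .02 0 0;.5 -.036 -.02 0 0;.5 .036 .02 0 0;.5 -.036 -.02 0 0;.5 .036 .02 0 0;.5 -.036 -.02 0 0;.5 0 0 0 0;.5 0 0 0 0' 20
python3 - <<'E'
from h import *
tool()
held(shot("top"),(.50,.18))
E
```

```text
time: 53.47
tool_pos: [0.4853, 0.214, 0.2766]
ee_rot: [-2.928, 1.521, -2.924]
wrist_force: [-9.8, -2.8, -13.0]
width: 0.0569
time: 54.3
tool_pos: [0.5027, 0.2177, 0.3066]
ee_rot: [0.273, 1.567, 0.277]
wrist_force: [0.4, -0.3, -0.7]
width: 0.057
t 54.3 tcp [0.5027 0.2177 0.3066] F [ 0.4232 -0.2906 -0.6633] w 0.057 q6 0.22
tool axes (cols)  [[0.004, -0.003, 1.0], [0.001, 1.0, 0.003], [-1.0, 0.001, 0.004]]
held n 666 y 0.1792543171844072 0.21735066187074836 z at ymin 0.21949061874654535 z at ymax 0.2819558251738565
```

```bash
python3 -m inch '.5 .02 .03 0 0;.5 -.02 -.03 0 0;.5 .02 .03 0 0;.5 -.02 -.03 0 0;.5 .02 .03 0 0;.5 -.02 -.03 0 0;.5 .01 0 0 0;.5 .02 0 0 0;.5 .02 0 0 0;.5 .02 0 0 0' 20
python3 - <<'E'
from h import *
tool()
held(shot("top"),(.50,.2))
p=shot("scene","s23",(180,60,380,210));C=cloud(p)
for z in(.14,.16,.18,.2,.22):
    m=(abs(C[...,2]-z)<.006)&(abs(C[...,0]-.50)<.02)&(abs(C[...,1]-.2)<.06); print(z,m.sum(),np.median(C[m][:,1]) if m.sum() else 0)
E
```

```text
time: 55.18
tool_pos: [0.5019, 0.2179, 0.2354]
ee_rot: [0.351, 1.567, 0.354]
wrist_force: [0.8, -0.2, -0.7]
width: 0.0568
t 55.18 tcp [0.5019 0.2179 0.2354] F [ 0.8069 -0.179  -0.732 ] w 0.0568 q6 0.22
tool axes (cols)  [[0.003, -0.003, 1.0], [0.001, 1.0, 0.003], [-1.0, 0.001, 0.003]]
held n 361 y 0.20334581381298328 0.22363786290927623 z at ymin 0.1674861064928439 z at ymax 0.16844731270346702
0.14 34 0.2063300591104586
0.16 35 0.20731617878839725
0.18 36 0.2089036708460586
0.2 41 0.21102953758660659
0.22 43 0.21310280656107727
```

View pics/s23.png

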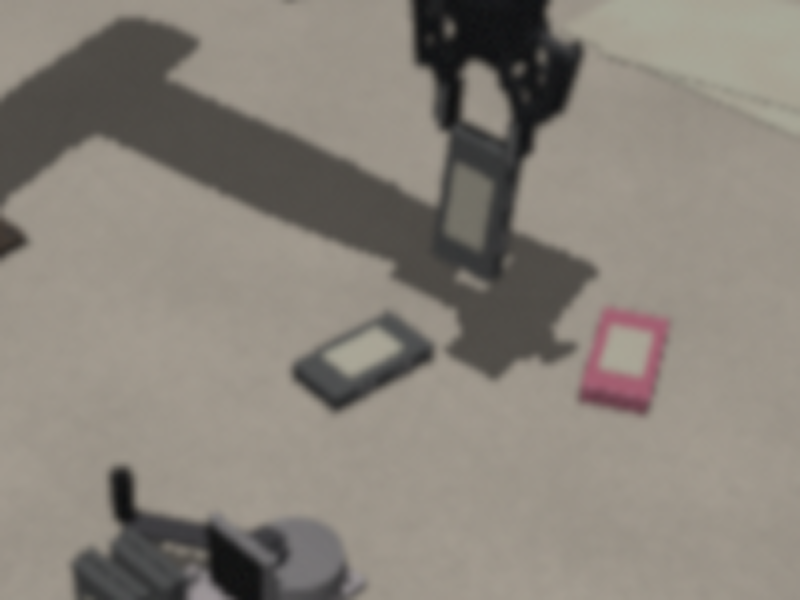

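```bash
python3 -m inch '.5 .02 0 0 0;.5 .03 0 0 0;.5 .03 0 0 0;.5 .02 0 0 0;.5 .015 0 0 0;.5 .01 0 0 0;.5 .003 0 0 0;.5 .002 0 0 0;.5 0 0 0 0;.5 0 0 0 0' 
python3 -m inch '.5 .002 0 0 0;.5 .002 0 0 0;.5 0 0 0 0;.5 0 0 0 0;.5 0 0 0 0;.5 0 0 0 0;.5 0 0 0 0;.5 0 0 0 0;.5 0 0 0 0;.5 0 0 0 0' 
python3 - <<'E'
from h import *
tool()
p=shot("scene");C=cloud(p)
for z in(.01,.02,.04,.06,.08):
    m=(abs(C[...,2]-z)<.004)&(abs(C[...,0]-.50)<.02)&(abs(C[...,1]-.2)<.06); print(z,m.sum(),np.median(C[m][:,1]) if m.sum() else 0)
E
```

```text
time: 56.12
tool_pos: [0.5023, 0.2177, 0.1071]
ee_rot: [0.223, 1.568, 0.227]
wrist_force: [-0.1, -0.2, -1.2]
width: 0.0569
time: 56.95
tool_pos: [0.5024, 0.2177, 0.1032]
ee_rot: [0.217, 1.568, 0.221]
wrist_force: [-0.6, 0.1, 6.3]
width: 0.0566
t 56.95 tcp [0.5024 0.2177 0.1032] F [-0.6471  0.0776  6.2785] w 0.0566 q6 0.22
tool axes (cols)  [[0.003, -0.004, 1.0], [0.001, 1.0, 0.004], [-1.0, 0.001, 0.003]]
0.01 23 0.20568560506216238
0.02 14 0.20758730179013046
0.04 21 0.20806296867117413
0.06 21 0.2099685089062252
0.08 21 0.2115122784310256
```

```bash
python3 -m inch '.75 0 0 0 0;.8 0 0 0 0;.8 0 0 0 0;.8 .01 -.001 0 0;.8 .01 0 0 0;.8 .01 0 0 0;.5 0 0 0 0;.5 0 0 0 0;.5 0 0 0 0;.5 0 0 0 0' 30
python3 -m inch '.5 0 0 0 0;.5 0 0 0 0;.5 -.01 0 0 0;.5 -.025 0 0 .04;.5 -.03 0 0 0;.5 -.03 0 0 0;.5 -.03 0 0 0;.5 -.01 0 0 0;.5 0 0 0 0;.5 0 0 0 0'
python3 - <<'E'
from h import *
tool([.5467,-.1395,.2])
p=shot("scene");C=cloud(p)
for z in(.14,.15,.17,.19):
    m=(abs(C[...,2]-z)<.006)&(abs(C[...,0]-.5)<.02)&(abs(C[...,1]-.21)<.05); print(z,m.sum(),np.median(C[m][:,1]) if m.sum() else 0)
p=shot("top");C=cloud(p)
m=(C[...,2]>.115)&(C[...,2]<.13)&(abs(C[...,0]-.545)<.06)&(C[...,1]<-.12)&(C[...,1]>-.24)
n,l,st,_=cv2.connectedComponentsWithStats(m.astype(np.uint8))
for i in range(1,n):
    P=C[l==i]; print(st[i,4],cv2.minAreaRect((P[:,:2]*1000).astype(np.float32)),P[:,1].min(),P[:,1].max(),np.median(P[:,2]))
E
```

```text
time: 57.83
tool_pos: [0.5012, 0.2164, 0.0715]
ee_rot: [1.522, 1.571, 1.526]
wrist_force: [-0.2, -0.5, -0.4]
width: 0.0581
time: 58.67
tool_pos: [0.501, 0.2164, 0.2064]
ee_rot: [0.23, 1.57, 0.194]
wrist_force: [-0.4, 0.8, -2.0]
width: 0.0583
t 58.67 tcp [0.501  0.2164 0.2064] F [-0.3639  0.7735 -1.9608] w 0.0583 q6 0.258
tool axes (cols)  [[0.0, 0.036, 0.999], [0.0, 0.999, -0.036], [-1.0, 0.0, 0.0]]
tool shift [ 0.0064 -0.354   0.0585]
0.14 10 0.2069803905036416
0.15 33 0.2071173926162887
0.17 30 0.20720671681072206
0.19 39 0.20730670686761887
169 ((549.3470458984375, -167.380615234375), (19.089052200317383, 58.04805374145508), 88.68254852294922) -0.17718885539517032 -0.1571968364292865 0.12091044364158665
163 ((543.7620239257812, -194.42996215820312), (57.928462982177734, 19.653104782104492), 1.718009114265442) -0.20496478696161552 -0.1846059182028654 0.1208879155599345
```

```bash
python3 -m inch '.5 0 -.015 .0025 0;.5 0 -.025 .004 0;.5 0 -.032 .0055 0;.5 0 -.035 .006 0;.5 0 -.035 .006 0;.5 0 -.035 .006 0;.5 0 -.035 .006 0;.5 0 -.035 .006 0;.5 0 -.035 .006 0;.5 0 -.03 .005 0'
python3 -m inch '.5 0 -.025 .004 0;.5 0 -.013 .002 0;.5 0 -.005 0 0;.5 0 0 0 0;.5 .015 0 0 0;.5 .025 0 0 0;.5 .01 0 0 0;.5 0 0 0 0;.5 0 0 0 0;.5 0 0 0 0'
python3 - <<'E'
from h import *
tool([.547,-.1405,.085])
p=shot("scene","s24",(130,130,290,250));C=cloud(p)
for z in(.09,.1,.12,.14):
    m=(abs(C[...,2]-z)<.006)&(abs(C[...,0]-.546)<.02)&(abs(C[...,1]+.17)<.05); print(z,m.sum(),np.percentile(C[m][:,1],[5,50,95]) if m.sum() else 0)
E
```

```text
time: 59.6
tool_pos: [0.5416, -0.0992, 0.2036]
ee_rot: [2.872, 1.566, 2.835]
wrist_force: [-0.2, -0.1, -1.7]
width: 0.0586
time: 60.43
tool_pos: [0.548, -0.14, 0.1576]
ee_rot: [-0.305, 1.569, -0.34]
wrist_force: [-0.3, -0.3, -1.6]
width: 0.0584
t 60.43 tcp [ 0.548  -0.14    0.1576] F [-0.3129 -0.2739 -1.5759] w 0.0584 q6 -0.395
tool axes (cols)  [[0.001, 0.035, 0.999], [-0.0, 0.999, -0.035], [-1.0, -0.0, 0.001]]
tool shift [ 0.0726 -0.0005 -0.0011]
0.09 64 [-0.2196 -0.2115 -0.2027]
0.1 28 [-0.2044 -0.2034 -0.2024]
0.12 243 [-0.2032 -0.1749 -0.1494]
0.14 33 [-0.1512 -0.1492 -0.1479]
```

View pics/s24.png

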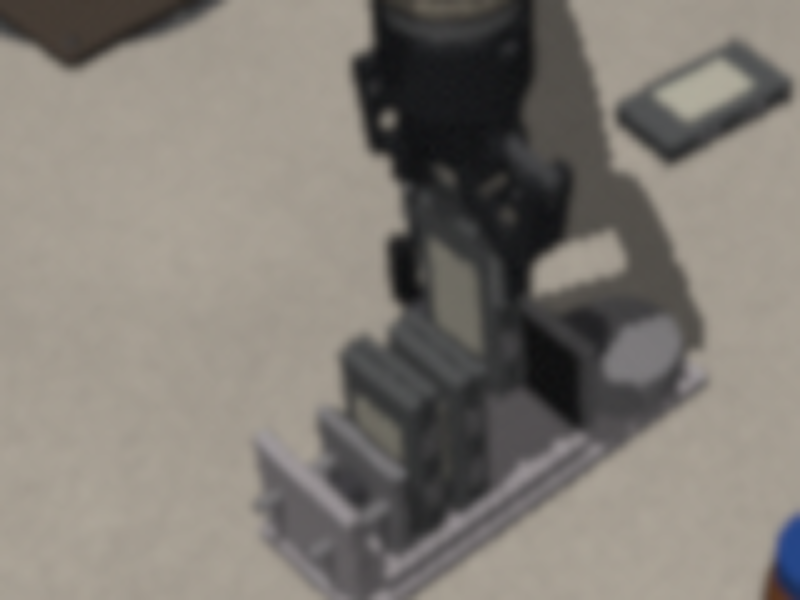

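```bash
python3 -m inch '.5 .015 0 -.001 0;.5 .02 0 0 0;.5 .015 0 0 0;.5 .01 0 0 0;.5 .007 0 0 0;.5 .004 0 0 0;.5 .003 0 0 0;.5 .001 0 0 0;.5 0 0 0 0;.5 0 0 0 0'
python3 -m inch '.72 0 0 0 0;.8 0 0 0 0;.8 0 0 0 0;.8 -.01 0 0 0;.8 -.02 0 0 0;.9 -.035 0 0 0;1 -.04 0 0 0;1 0 0 0 0;1 0 0 0 0;1 0 0 0 0'
python3 - <<'E'
from h import *
tool([.4370,.238,.19])
p=shot("scene","s25",(130,130,290,250));
p=shot("top");cases(p)
E
```

```text
time: 61.32
tool_pos: [0.5469, -0.1407, 0.0822]
ee_rot: [-0.389, 1.569, -0.425]
wrist_force: [0.1, -0.0, -1.0]
width: 0.059
time: 62.15
tool_pos: [0.5464, -0.1405, 0.1872]
ee_rot: [-0.443, 1.57, -0.479]
wrist_force: [-0.1, 0.4, -0.9]
width: 0.0857
t 62.15 tcp [ 0.5464 -0.1405  0.1872] F [-0.0576  0.3973 -0.8896] w 0.0857 q6 -0.395
tool axes (cols)  [[0.001, 0.036, 0.999], [-0.0, 0.999, -0.036], [-1.0, -0.0, 0.001]]
tool shift [-0.003   0.3743 -0.1229]
blob 731 c [585.  333.2] size [ 59.1 109.9] ang 27.0 z 0.0187 rgb [144. 107. 110.]
blob 783 c [430.2 177.6] size [111.7  58.1] ang 84.2 z 0.019 rgb [102. 104.  96.]
```

View pics/s25.png

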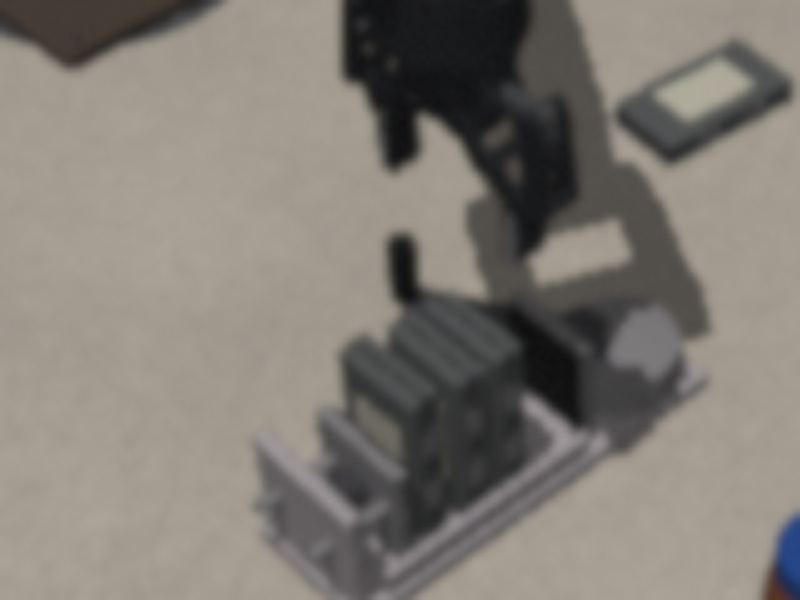

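```bash
python3 -m inch '1 0 .0312 -.0102 0;1 0 .0312 -.0102 0;1 0 .0312 -.0102 0;1 0 .0312 -.0102 0;1 0 .0312 -.0102 0;1 0 .0312 -.0102 0;1 0 .0312 -.0102 0;1 0 .0312 -.0102 0;1 0 .0312 -.0102 0;1 0 .0312 -.0102 0' 20
python3 -m inch '1 .015 .0312 -.0102 .069;1 .03 .0312 -.0102 0;1 .03 0 0 0;1 .03 0 0 0;1 .02 0 0 0;1 0 0 0 0;1 0 0 0 0;1 0 0 0 0;1 0 0 0 0;1 0 0 0 0' 20
python3 - <<'E'
from h import *
tool([.4365,.2377,.0105])
p=shot("top");cases(p)
C=cloud(p)
m=(C[...,2]>.115)&(C[...,2]<.13)&(abs(C[...,0]-.545)<.06)&(C[...,1]<-.08)&(C[...,1]>-.24)
n,l,st,_=cv2.connectedComponentsWithStats(m.astype(np.uint8))
for i in range(1,n):
    P=C[l==i]; print(st[i,4],cv2.minAreaRect((P[:,:2]*1000).astype(np.float32)),P[:,1].min(),P[:,1].max(),np.median(P[:,2]))
E
```

```text
time: 63.08
tool_pos: [0.4539, 0.1763, 0.1848]
ee_rot: [-2.947, 1.568, -2.983]
wrist_force: [0.4, 0.0, 1.3]
width: 0.0853
time: 63.92
tool_pos: [0.4415, 0.2368, 0.0652]
ee_rot: [0.398, 1.567, 0.292]
wrist_force: [-0.2, 0.3, -0.9]
width: 0.0852
t 63.92 tcp [0.4415 0.2368 0.0652] F [-0.1727  0.34   -0.855 ] w 0.0852 q6 0.395
tool axes (cols)  [[0.003, 0.105, 0.994], [0.001, 0.994, -0.105], [-1.0, 0.001, 0.003]]
tool shift [ 0.0546  0.0003 -0.0052]
blob 730 c [585.2 333.4] size [ 59.1 110.9] ang 26.0 z 0.0189 rgb [134.  99. 102.]
blob 780 c [430.4 177.6] size [111.4  58.3] ang 83.8 z 0.0192 rgb [95. 96. 89.]
161 ((550.7372436523438, -143.9793701171875), (19.184152603149414, 56.99430847167969), 89.60588073730469) -0.15371837475779832 -0.13422696485269384 0.12107010870520629
170 ((549.08984375, -167.41287231445312), (18.834758758544922, 58.10581588745117), 88.98904418945312) -0.17725624241232812 -0.15776228564629297 0.12079587428685667
166 ((543.7005004882812, -193.9953155517578), (57.69679260253906, 20.319929122924805), 2.414440393447876) -0.20503946986691374 -0.18457568198497867 0.12120479142851787
```

```bash
python3 -m inch '.9 .016 0 -.005 0;.85 .02 0 0 0;.8 .013 0 0 0;.8 .007 0 0 0;.5 0 0 0 0;.5 0 0 0 0;.5 0 0 0 0;.5 0 0 0 0;.5 0 0 0 0;.5 0 0 0 0' 20
python3 -m inch '.5 -.02 0 .005 0;.5 -.03 0 .01 0;.5 -.035 0 .015 0;.5 -.035 0 .015 0;.5 -.035 0 .015 0;.5 -.035 0 .015 0;.5 -.03 0 .005 0;.5 .036 0 0 0;.5 -.036 0 0 0;.5 0 0 0 0'
python3 -m inch '.5 .038 0 0 0;.5 -.038 0 0 0;.5 .038 0 0 0;.5 -.038 0 0 0;.5 .038 0 0 0;.5 -.038 0 0 0;.5 .038 0 0 0;.5 -.038 0 0 0;.5 .0 0 0 0;.5 0 0 0 0' 20
python3 - <<'E'
from h import *
tool()
held(shot("top"),(.51,.2))
E
```

```text
time: 64.8
tool_pos: [0.4357, 0.2374, 0.008]
ee_rot: [0.467, 1.569, 0.362]
wrist_force: [-0.3, 0.5, -0.4]
width: 0.0569
time: 65.63
tool_pos: [0.5126, 0.2286, 0.2259]
ee_rot: [-3.077, 1.566, 3.1]
wrist_force: [1.1, 2.0, -0.1]
width: 0.0568
time: 66.47
tool_pos: [0.5171, 0.2294, 0.2304]
ee_rot: [0.325, 1.563, 0.22]
wrist_force: [0.7, -0.2, -0.8]
width: 0.0568
t 66.47 tcp [0.5171 0.2294 0.2304] F [ 0.6687 -0.1653 -0.797 ] w 0.0568 q6 0.343
tool axes (cols)  [[0.008, 0.105, 0.994], [0.002, 0.995, -0.105], [-1.0, 0.003, 0.008]]
held n 569 y 0.18482893338155743 0.22705997547660195 z at ymin 0.14236600101406838 z at ymax 0.22309554438657786
```

Already at about 65°. Next: diagonal shakes.

```bash
python3 -m inch '.5 .033 .022 0 0;.5 -.033 -.022 0 0;.5 .03 .025 0 0;.5 -.03 -.025 0 0;.5 .02 .03 0 0;.5 -.02 -.03 0 0;.5 .02 .03 0 0;.5 -.02 -.03 0 0;.5 0 0 0 0;.5 0 0 0 0' 20
python3 - <<'E'
from h import *
tool()
held(shot("top"),(.51,.2))
p=shot("scene","s26",(180,60,380,210));C=cloud(p)
for z in(.14,.16,.18,.2,.22):
    m=(abs(C[...,2]-z)<.006)&(abs(C[...,0]-.515)<.02)&(abs(C[...,1]-.21)<.06); print(z,m.sum(),np.median(C[m][:,1]) if m.sum() else 0)
E
```

```text
time: 67.35
tool_pos: [0.5166, 0.229, 0.229]
ee_rot: [0.382, 1.566, 0.276]
wrist_force: [0.3, 1.5, -0.8]
width: 0.0562
t 67.35 tcp [0.5166 0.229  0.229 ] F [ 0.3271  1.5152 -0.8489] w 0.0562 q6 0.343
tool axes (cols)  [[0.004, 0.106, 0.994], [0.001, 0.994, -0.106], [-1.0, 0.002, 0.004]]
held n 251 y 0.22130725880563368 0.2498619122106842 z at ymin 0.2021925911651442 z at ymax 0.14223247143094753
0.14 33 0.228718342143995
0.16 34 0.22790354354000736
0.18 33 0.22701176260371592
0.2 28 0.2270712688572648
0.22 36 0.2268508841064094
```

View pics/s26.png

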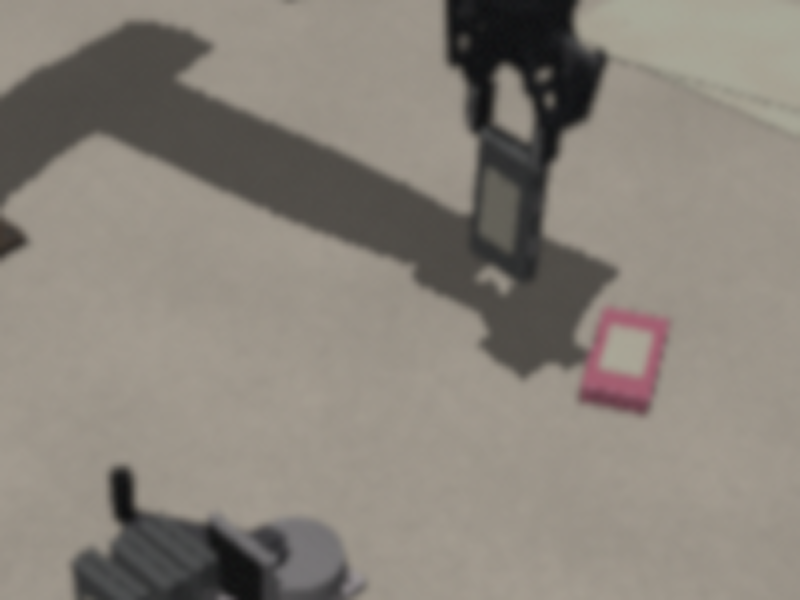

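```bash
python3 -m inch '.5 .02 0 0 0;.5 .03 0 0 0;.5 .03 0 0 0;.5 .02 0 0 0;.5 .01 0 0 0;.5 .008 0 0 0;.5 .003 0 0 0;.5 .002 0 0 0;.5 0 0 0 0;.5 0 0 0 0' 
python3 -m inch '.5 .002 0 0 0;.5 .002 0 0 0;.5 0 0 0 0;.5 0 0 0 0;.5 0 0 0 0;.5 0 0 0 0;.5 0 0 0 0;.5 0 0 0 0;.5 0 0 0 0;.5 0 0 0 0' 
python3 - <<'E'
from h import *
tool()
p=shot("scene");C=cloud(p)
for z in(.01,.02,.04,.06,.08):
    m=(abs(C[...,2]-z)<.004)&(abs(C[...,0]-.515)<.02)&(abs(C[...,1]-.23)<.06); print(z,m.sum(),np.median(C[m][:,1]) if m.sum() else 0)
E
```

```text
time: 68.28
tool_pos: [0.5157, 0.229, 0.1059]
ee_rot: [0.339, 1.568, 0.234]
wrist_force: [-0.1, 0.5, -2.4]
width: 0.056
time: 69.12
tool_pos: [0.5163, 0.2297, 0.1041]
ee_rot: [0.614, 1.567, 0.509]
wrist_force: [-3.6, 0.6, 9.1]
width: 0.0558
t 69.12 tcp [0.5163 0.2297 0.1041] F [-3.5877  0.5754  9.1042] w 0.0558 q6 0.343
tool axes (cols)  [[0.004, 0.105, 0.994], [0.002, 0.994, -0.105], [-1.0, 0.002, 0.003]]
0.01 21 0.22813714386164763
0.02 16 0.22703174484918648
0.04 17 0.22725895080819714
0.06 19 0.22612160700612383
0.08 18 0.226493156225671
```

```bash
python3 -m inch '.75 0 0 0 0;.8 0 0 0 0;.8 0 0 0 0;.8 .01 .008 0 0;.8 .01 0 0 0;.8 .01 0 0 0;.5 0 0 0 0;.5 0 0 0 0;.5 0 0 0 0;.5 0 0 0 0' 30
python3 -m inch '.5 0 0 0 0;.5 0 0 0 0;.5 -.01 0 0 0;.5 -.025 0 0 -.069;.5 -.03 0 0 0;.5 -.03 0 0 0;.5 -.03 0 0 0;.5 -.01 0 0 0;.5 0 0 0 0;.5 0 0 0 0'
python3 - <<'E'
from h import *
tool([.5480,-.118,.2])
p=shot("scene","s27",(180,60,380,210));C=cloud(p)
for z in(.14,.15,.17,.19):
    m=(abs(C[...,2]-z)<.006)&(abs(C[...,0]-.515)<.02)&(abs(C[...,1]-.23)<.05); print(z,m.sum(),np.median(C[m][:,1]) if m.sum() else 0)
E
```

```text
time: 70.0
tool_pos: [0.5154, 0.2366, 0.0702]
ee_rot: [-2.749, 1.57, -2.855]
wrist_force: [0.5, 0.4, -1.1]
width: 0.0582
time: 70.83
tool_pos: [0.5154, 0.2367, 0.2053]
ee_rot: [0.307, 1.57, 0.271]
wrist_force: [-0.7, 0.3, -2.6]
width: 0.0579
t 70.83 tcp [0.5154 0.2367 0.2053] F [-0.6667  0.3072 -2.6127] w 0.0579 q6 0.288
tool axes (cols)  [[0.0, 0.036, 0.999], [0.0, 0.999, -0.036], [-1.0, 0.0, 0.0]]
tool shift [ 0.0053 -0.3533  0.0454]
0.14 12 0.2294434304401462
0.15 34 0.22852918460148086
0.17 31 0.2293558027088488
0.19 35 0.22832406385423998
```

View pics/s27.png

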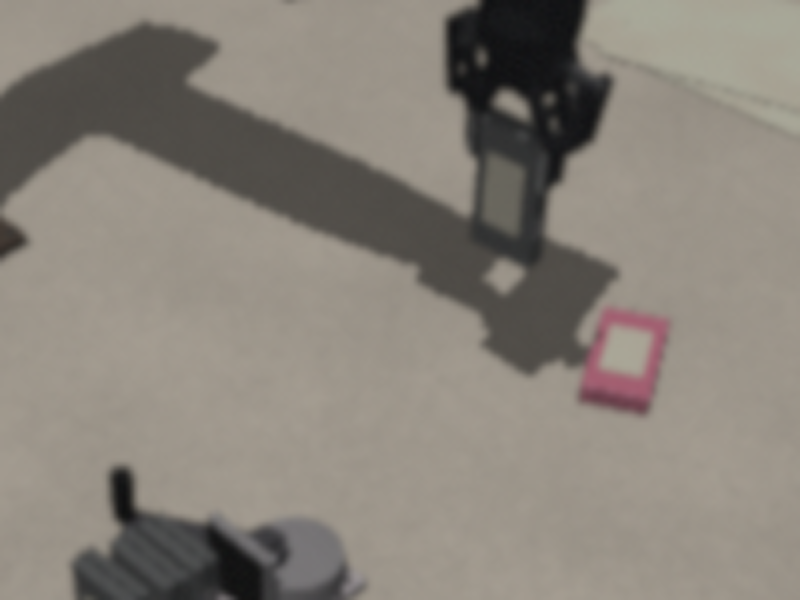

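```bash
python3 -m inch '.5 0 -.015 .002 0;.5 0 -.025 .003 0;.5 0 -.032 .004 0;.5 0 -.035 .0045 0;.5 0 -.035 .0045 0;.5 0 -.035 .0045 0;.5 0 -.035 .0045 0;.5 0 -.035 .0045 0;.5 0 -.035 .0045 0;.5 0 -.03 .004 0'
python3 -m inch '.5 0 -.025 .003 0;.5 0 -.0125 .002 0;.5 0 -.003 0 0;.5 0 0 0 0;.5 .015 0 0 0;.5 .025 0 0 0;.5 .01 0 0 0;.5 0 0 0 0;.5 0 0 0 0;.5 0 0 0 0'
python3 - <<'E'
from h import *
tool([.548,-.117,.083])
p=shot("scene","s28",(130,130,290,250));C=cloud(p)
for z in(.09,.1,.12,.14):
    m=(abs(C[...,2]-z)<.006)&(abs(C[...,0]-.546)<.02)&(abs(C[...,1]+.16)<.06); print(z,m.sum(),np.percentile(C[m][:,1],[5,50,95]) if m.sum() else 0)
E
```

```text
time: 71.72
tool_pos: [0.5426, -0.0783, 0.2021]
ee_rot: [2.915, 1.565, 2.878]
wrist_force: [-0.8, 0.7, -1.2]
width: 0.0578
time: 72.55
tool_pos: [0.5485, -0.1167, 0.1564]
ee_rot: [-0.274, 1.569, -0.309]
wrist_force: [0.4, 0.3, -1.0]
width: 0.0581
t 72.55 tcp [ 0.5485 -0.1167  0.1564] F [ 0.4073  0.3041 -1.0452] w 0.0581 q6 -0.356
tool axes (cols)  [[0.001, 0.035, 0.999], [-0.0, 0.999, -0.035], [-1.0, -0.0, 0.001]]
tool shift [ 0.0734 -0.0003 -0.0006]
0.09 61 [-0.2195 -0.2133 -0.2025]
0.1 31 [-0.2043 -0.2033 -0.2019]
0.12 333 [-0.2028 -0.1664 -0.125 ]
0.14 34 [-0.1266 -0.1248 -0.1233]
```

View pics/s28.png

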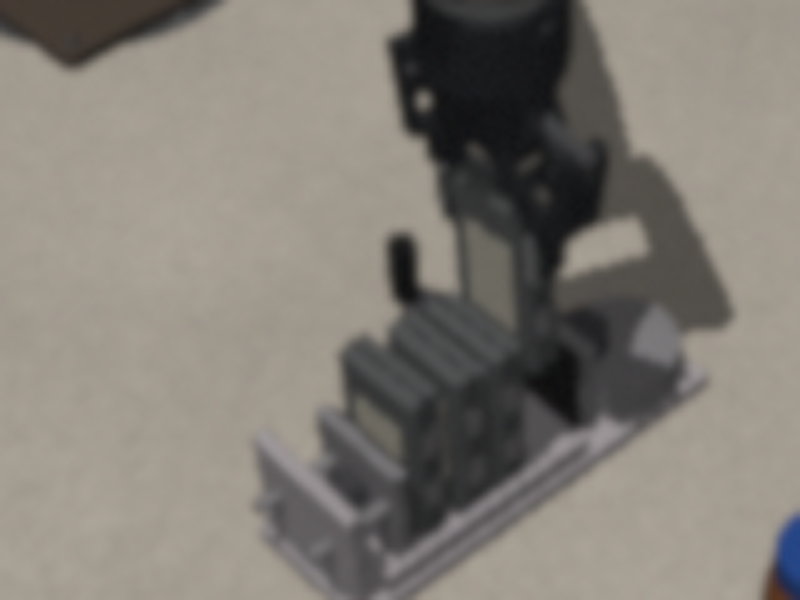

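Clearance is 8–9 mm ahead; lowering and releasing.

```bash
python3 -m inch '.5 .015 0 0 0;.5 .02 0 0 0;.5 .015 0 0 0;.5 .01 0 0 0;.5 .007 0 0 0;.5 .004 0 0 0;.5 .003 0 0 0;.5 .001 0 0 0;.5 0 0 0 0;.5 0 0 0 0'
python3 -m inch '.72 0 0 0 0;.8 0 0 0 0;.8 0 0 0 0;.8 -.01 0 0 0;.8 -.02 0 0 0;.9 -.035 0 0 0;1 -.04 0 0 0;1 0 .03 -.02 0;1 0 .03 -.02 0;1 0 .03 -.02 0'
python3 - <<'E'
from h import *
tool()
p=shot("scene","s29",(130,130,290,250));
p=shot("top","t29",(200,160,380,260));C=cloud(p)
m=(C[...,2]>.115)&(C[...,2]<.13)&(abs(C[...,0]-.545)<.06)&(C[...,1]<-.07)&(C[...,1]>-.24)
n,l,st,_=cv2.connectedComponentsWithStats(m.astype(np.uint8))
for i in range(1,n):
    P=C[l==i]; print(st[i,4],cv2.minAreaRect((P[:,:2]*1000).astype(np.float32)),P[:,1].min(),P[:,1].max(),np.median(P[:,2]))
for d in spotter.mark_of(p,"lever_knob"): print("knob",d["score"],w(p,d["position"]))
for d in spotter.mark_of(p,"pad_face"): print("pad",d["score"],w(p,d["position"]))
m=(C[...,2]>.07)&(C[...,2]<.09)&(abs(C[...,0]-.545)<.035)&(C[...,1]<-.05)
for a,b in((-.24,-.205),(-.1,-.05)):
    q=C[m&(C[...,1]>a)&(C[...,1]<b)]; print(len(q), np.percentile(q[:,1],[2,50,98]) if len(q) else 0)
E
```

```text
time: 73.43
tool_pos: [0.5484, -0.1174, 0.0811]
ee_rot: [-0.351, 1.569, -0.387]
wrist_force: [-0.1, -0.3, -0.9]
width: 0.0579
time: 74.27
tool_pos: [0.4913, -0.0247, 0.1877]
ee_rot: [-0.168, 1.567, -0.205]
wrist_force: [0.8, 1.0, -0.8]
width: 0.085
t 74.27 tcp [ 0.4913 -0.0247  0.1877] F [ 0.8283  1.039  -0.8227] w 0.085 q6 -0.219
tool axes (cols)  [[0.004, 0.038, 0.999], [-0.001, 0.999, -0.038], [-1.0, -0.001, 0.004]]
173 ((551.6702270507812, -117.4692153930664), (18.579313278198242, 58.017704010009766), 89.52942657470703) -0.12693363195934615 -0.10809504671709347 0.12084499989309738
157 ((550.5872192382812, -143.69871520996094), (18.864408493041992, 55.913387298583984), 89.1687240600586) -0.15344767092029407 -0.134185663318719 0.12104404975801464
170 ((549.1651000976562, -167.40298461914062), (19.101139068603516, 58.55140686035156), 88.91793823242188) -0.17720163433983072 -0.15738469083969875 0.12127831002149042
160 ((543.5827026367188, -194.6485595703125), (58.13410568237305, 19.25201416015625), 2.600980043411255) -0.2052146515129879 -0.18485536030193284 0.12083552811145926
knob 0.6 [ 0.4581 -0.111   0.0748]
116 [-0.2219 -0.2161 -0.2105]
6 [-0.0908 -0.0883 -0.0858]
```

View pics/s29.png

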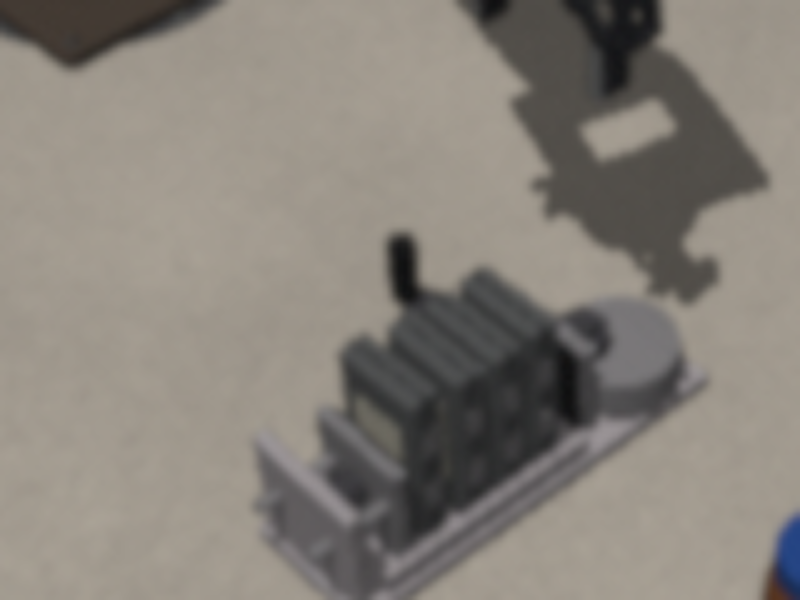

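View pics/t29.png

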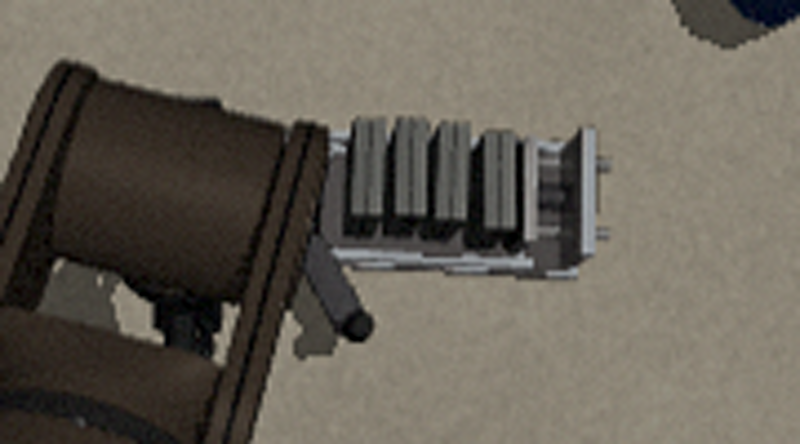

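```bash
python3 -m inch '.8 0 -.02 -.015 0;.6 0 -.03 -.0137 0;.6 0 -.03 0 0;.6 0 -.01 0 0;.6 0 0 0 0;.6 .015 0 0 0;.6 .02 0 0 0;.6 .02 0 0 0;.6 0 0 0 0;.6 0 0 0 0' 40
python3 - <<'E'
from h import *
tool([.459,-.1135,.07])
p=shot("scene","s30",(130,110,290,230));
for d in spotter.mark_of(p,"lever_knob"): print("knob",d["score"],w(p,d["position"]))
E
```

```text
time: 75.3
tool_pos: [0.4588, -0.1132, 0.1296]
ee_rot: [2.62, 1.568, 2.584]
wrist_force: [0.0, -0.1, 0.9]
width: 0.0513
t 75.3 tcp [ 0.4588 -0.1132  0.1296] F [ 0.0069 -0.056   0.8514] w 0.0513 q6 -0.422
tool axes (cols)  [[-0.003, 0.036, 0.999], [0.002, 0.999, -0.036], [-1.0, 0.002, -0.003]]
tool shift [ 0.0596 -0.0004  0.0003]
knob 0.59 [ 0.4627 -0.1137  0.0811]
```

View pics/s30.png

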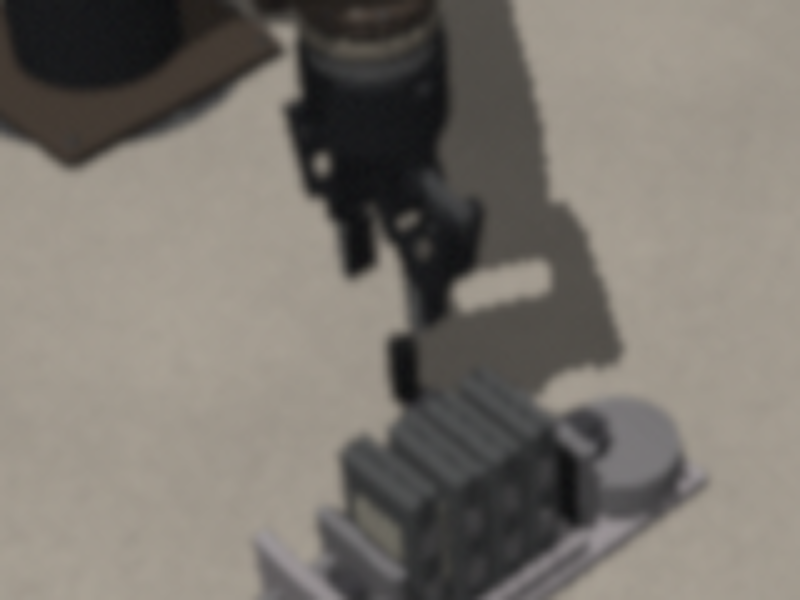

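```bash
python3 -m inch '.6 .015 0 0 0;.6 .015 0 0 0;.6 .015 0 0 0;.6 .01 0 0 0;.6 .004 0 0 0;.1 0 0 0 0;.1 0 0 0 0;.1 0 0 0 0;.1 0 0 0 0;.1 0 0 0 0' 40
python3 -m inch '.1 0 0 0 0;.1 0 0 0 0;.1 0 0 0 0;.1 0 0 0 0;.1 0 0 0 0;.1 0 0 0 0;.1 0 0 0 0;.1 0 0 0 0;.1 0 0 0 0;.1 0 0 0 0'
python3 - <<'E'
from h import *
tool()
r=.105
s=readout.observe();t=s["tool_pos"]
yaw=-.036;Rk=np.array([[np.cos(yaw),-np.sin(yaw)],[np.sin(yaw),np.cos(yaw)]])
rel=Rk.T@(t[:2]-np.array([.5497,-.061]));print(rel,np.hypot(*rel),"phi",np.arctan2(rel[1],-rel[0]))
f0=np.arctan2(rel[1],-rel[0])
f=np.arange(f0,1.7,.075)
x=-r*np.cos(f);y=r*np.sin(f)
for i in range(len(f)-1):print(i,round(f[i+1]+.6,3),round(1000*(y[i+1]-y[i]),1),round(1000*(x[i+1]-x[i]),1))
E
```

```text
time: 76.23
tool_pos: [0.46, -0.1144, 0.0727]
ee_rot: [-0.459, 1.569, -0.495]
wrist_force: [-1.5, -0.4, 4.5]
width: 0.0165
time: 77.07
tool_pos: [0.46, -0.1144, 0.0726]
ee_rot: [-0.456, 1.569, -0.492]
wrist_force: [-1.8, 0.8, 5.9]
width: 0.0163
t 77.07 tcp [ 0.46   -0.1144  0.0726] F [-1.8016  0.8473  5.8735] w 0.0163 q6 -0.422
tool axes (cols)  [[0.002, 0.036, 0.999], [-0.001, 0.999, -0.036], [-1.0, -0.001, 0.002]]
[-0.0878 -0.0566] 0.1044105333659993 phi -0.5727152421929328
0 0.102 6.8 -4.0
1 0.177 7.1 -3.5
2 0.252 7.3 -3.0
3 0.327 7.5 -2.4
4 0.402 7.7 -1.8
5 0.477 7.8 -1.3
6 0.552 7.8 -0.7
7 0.627 7.9 -0.1
8 0.702 7.9 0.5
9 0.777 7.8 1.1
10 0.852 7.7 1.7
11 0.927 7.5 2.2
12 1.002 7.4 2.8
13 1.077 7.1 3.4
14 1.152 6.9 3.9
15 1.227 6.5 4.4
16 1.302 6.2 4.9
17 1.377 5.8 5.3
18 1.452 5.4 5.7
19 1.527 5.0 6.1
20 1.602 4.5 6.5
21 1.677 4.0 6.8
22 1.752 3.5 7.1
23 1.827 2.9 7.3
24 1.902 2.4 7.5
25 1.977 1.8 7.7
26 2.052 1.2 7.8
27 2.127 0.6 7.8
28 2.202 0.0 7.9
29 2.277 -0.5 7.9
```

```bash
python3 -m inch '.1 0 .0068 -.004 0;.1 0 .0071 -.0035 0;.1 0 .0073 -.003 0;.1 0 .0075 -.0024 0;.1 0 .0077 -.0018 0;.1 0 .0078 -.0013 0;.1 0 .0078 -.0007 0;.1 0 .0079 -.0001 0;.1 0 .0079 .0005 0;.1 0 .0078 .0011 0'
python3 -m inch '.1 0 .0077 .0017 0;.1 0 .0075 .0022 0;.1 0 .0074 .0028 0;.1 0 .0071 .0034 0;.1 0 .0069 .0039 0;.1 0 .0065 .0044 0;.1 0 .0062 .0049 0;.1 0 .0058 .0053 0;.1 0 .0054 .0057 0;.1 0 0 0 0'
cat >> h.py <<'E'
def rack(name):
    tool()
    s=readout.observe();t=s["tool_pos"]
    yaw=-.036;Rk=np.array([[np.cos(yaw),-np.sin(yaw)],[np.sin(yaw),np.cos(yaw)]])
    rel=Rk.T@(t[:2]-np.array([.5497,-.061]));print("radius",np.hypot(*rel),"lever~",np.arctan2(rel[1],-rel[0])+.6)
    p=shot("scene",name+"s",(130,130,290,250))
    p=shot("top",name+"t",(200,160,380,260));C=cloud(p)
    m=(C[...,2]>.115)&(C[...,2]<.13)&(abs(C[...,0]-.545)<.06)&(C[...,1]<-.07)&(C[...,1]>-.24)
    P=C[m];print("tops",m.sum(),"y",P[:,1].min(),P[:,1].max(),cv2.minAreaRect((P[:,:2]*1000).astype(np.float32)))
    m=(C[...,2]>.07)&(C[...,2]<.09)&(abs(C[...,0]-.545)<.03)
    for a,b in((-.24,-.195),(-.15,-.05)):
        q=C[m&(C[...,1]>a)&(C[...,1]<b)]; print("plate",len(q), np.percentile(q[:,1],[2,50,98]) if len(q) else 0, q[:,1].mean())
E
python3 -c "
from h import *
rack('r1')"
```

```text
time: 77.9
tool_pos: [0.4484, -0.0395, 0.0727]
ee_rot: [-0.759, 1.564, -0.795]
wrist_force: [0.6, -7.7, 2.1]
width: 0.0166
time: 78.73
tool_pos: [0.4796, 0.0245, 0.0723]
ee_rot: [2.71, 1.557, 2.672]
wrist_force: [-15.1, 10.0, 19.6]
width: 0.0169
t 78.73 tcp [0.4796 0.0245 0.0723] F [-15.1059   9.9534  19.6105] w 0.0169 q6 -0.128
tool axes (cols)  [[-0.013, 0.038, 0.999], [0.006, 0.999, -0.038], [-1.0, 0.006, -0.013]]
radius 0.11055904030223053 lever~ 1.4482956807190432
tops 667 y -0.20504294941293594 -0.11862538503021883 ((547.1887817382812, -163.10818481445312), (87.82721710205078, 60.52267074584961), 85.49508666992188)
plate 109 [-0.2221 -0.2158 -0.2105] -0.21601798000448236
plate 107 [-0.1423 -0.1131 -0.1073] -0.1153227751082387
```

View pics/r1s.png

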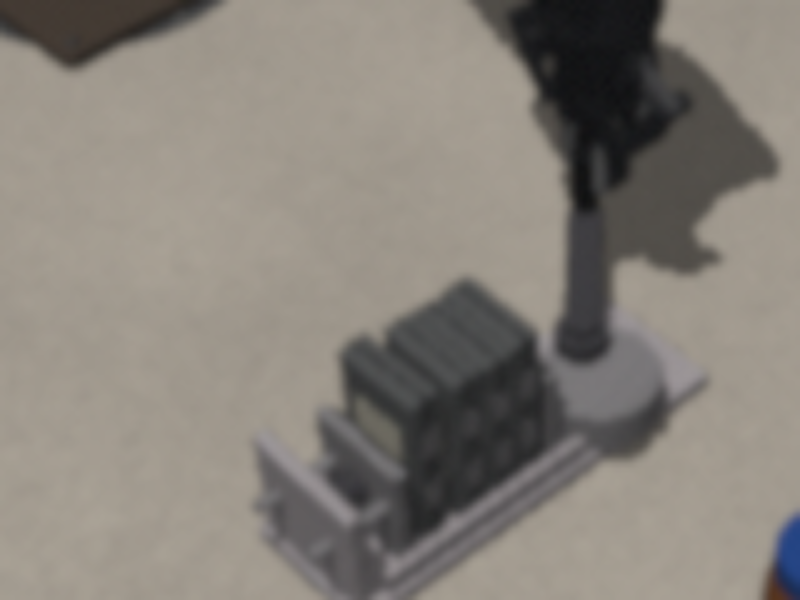

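View pics/r1t.png

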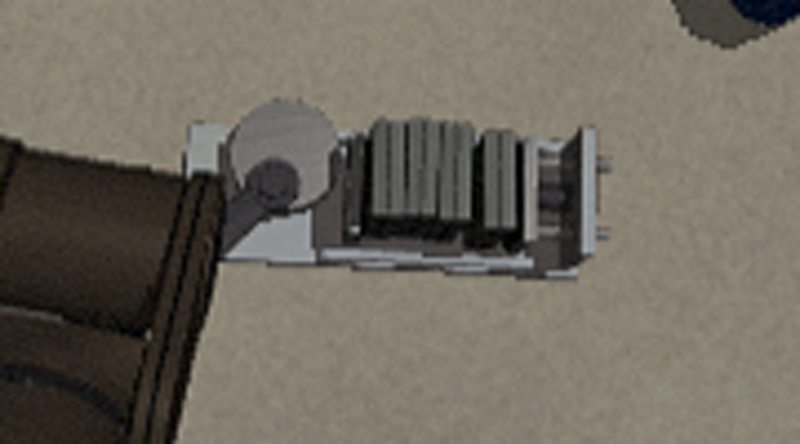

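```bash
python3 - <<'E'
import numpy as np
from scipy.optimize import least_squares
P=np.array([[.5034,.0321],[.4505,-.033],[.4592,-.1164],[.46,-.1144],[.4484,-.0395],[.4796,.0245]])
f=lambda q:np.hypot(P[:,0]-q[0],P[:,1]-q[1])-.105
r=least_squares(f,[.55,-.06]);print(r.x,f(r.x)*1000)
E
```

```text
[ 0.54977173 -0.05985838] [-2.01126015 -2.15910618  1.77169202  0.04167242 -1.60419815  4.72879178]
```

```bash
python3 -m inch '.35 0 0 0 0;.35 0 0 0 0;.35 0 0 0 0;.35 0 0 0 0;.35 0 -.005 0 0;.35 0 0 0 0;.35 0 0 0 0;.35 0 0 0 0;.35 0 0 0 0;.35 0 0 0 0'
python3 - <<'E'
from h import *
rack('r2')
p=shot("scene")
for d in spotter.mark_of(p,"lever_knob"): print("knob",d["score"],w(p,d["position"]))
E
```

```text
time: 79.67
tool_pos: [0.483, 0.0163, 0.0714]
ee_rot: [-2.963, 1.571, -2.999]
wrist_force: [-0.2, -0.1, 0.8]
width: 0.0298
t 79.67 tcp [0.483  0.0163 0.0714] F [-0.1775 -0.0549  0.7867] w 0.0298 q6 -0.14
tool axes (cols)  [[-0.0, 0.036, 0.999], [-0.0, 0.999, -0.036], [-1.0, -0.0, -0.0]]
radius 0.10210702408112342 lever~ 1.423140948919111
tops 657 y -0.20479821053680458 -0.11845704683423118 ((547.6923217773438, -163.25376892089844), (88.81281280517578, 59.68586349487305), 84.13274383544922)
plate 108 [-0.222  -0.2161 -0.2043] -0.21595405822356298
plate 108 [-0.1425 -0.1131 -0.1073] -0.11490414946728096
knob 0.7 [0.4841 0.0143 0.0755]
```

```bash
python3 -m inch '.1 0 0 0 0;.1 0 0 0 0;.1 0 0 0 0;.1 0 0 0 0;.1 0 0 0 0;.1 0 0 0 0;.1 0 0 0 0;.1 0 0 0 0;.1 0 0 0 0;.1 0 0 0 0' 50
python3 - <<'E'
from h import *
tool()
r=.105
f=np.arange(.82,1.75,.075)
x=-r*np.cos(f);y=r*np.sin(f)
for i in range(len(f)-1):print(i,round(f[i+1]+.6,3),round(1000*(y[i+1]-y[i]),1),round(1000*(x[i+1]-x[i]),1))
E
```

```text
time: 80.7
tool_pos: [0.4806, 0.0173, 0.0713]
ee_rot: [2.907, 1.563, 2.871]
wrist_force: [-7.2, 1.8, 6.3]
width: 0.0165
t 80.7 tcp [0.4806 0.0173 0.0713] F [-7.204   1.8273  6.272 ] w 0.0165 q6 -0.14
tool axes (cols)  [[-0.007, 0.036, 0.999], [0.002, 0.999, -0.036], [-1.0, 0.002, -0.007]]
0 1.495 5.2 6.0
1 1.57 4.7 6.3
2 1.645 4.2 6.7
3 1.72 3.7 7.0
4 1.795 3.2 7.2
5 1.87 2.6 7.4
6 1.945 2.0 7.6
7 2.02 1.5 7.7
8 2.095 0.9 7.8
9 2.17 0.3 7.9
10 2.245 -0.3 7.9
11 2.32 -0.9 7.8
```

```bash
python3 -m inch '.1 0 .0052 .006 0;.1 0 .0047 .0063 0;.1 0 .0042 .0067 0;.1 0 .0037 .007 0;.1 0 .0032 .0072 0;.1 0 .0026 .0074 0;.1 0 0 0 0;.1 0 0 0 0;.1 0 0 0 0;.1 0 0 0 0'
python3 -c "
from h import *
rack('r3')"
```

```text
time: 81.53
tool_pos: [0.5206, 0.0442, 0.0712]
ee_rot: [2.34, 1.555, 2.3]
wrist_force: [-9.2, 17.5, 11.2]
width: 0.0163
t 81.53 tcp [0.5206 0.0442 0.0712] F [-9.2088 17.5183 11.2   ] w 0.0163 q6 -0.083
tool axes (cols)  [[-0.011, 0.04, 0.999], [0.012, 0.999, -0.04], [-1.0, 0.012, -0.011]]
radius 0.10911258562972415 lever~ 1.8646259436645871
tops 678 y -0.20842811477330997 -0.12905456071679933 ((546.83837890625, -168.67330932617188), (79.04422760009766, 63.24477767944336), 88.89498901367188)
plate 70 [-0.2218 -0.2183 -0.2107] -0.2180801638992888
plate 103 [-0.1421 -0.1238 -0.1158] -0.12403070496589834
```

View pics/r3s.png

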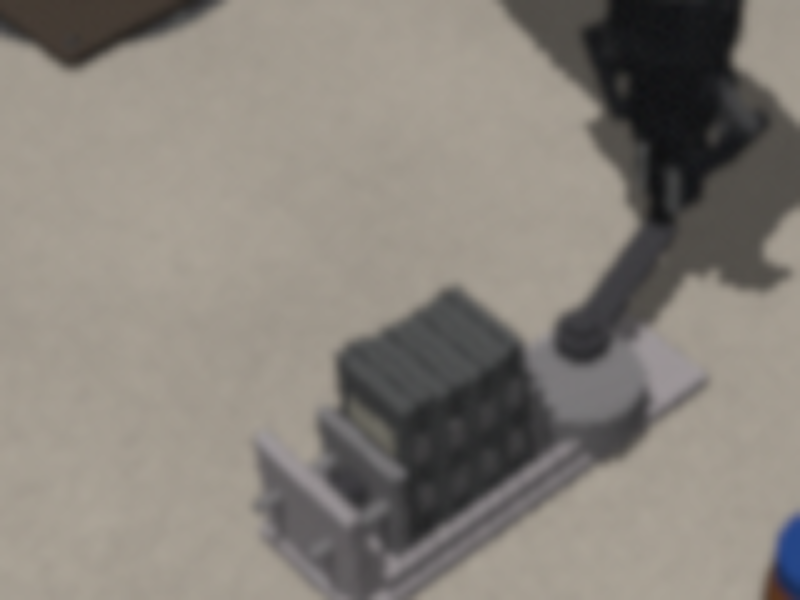

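View pics/r3t.png

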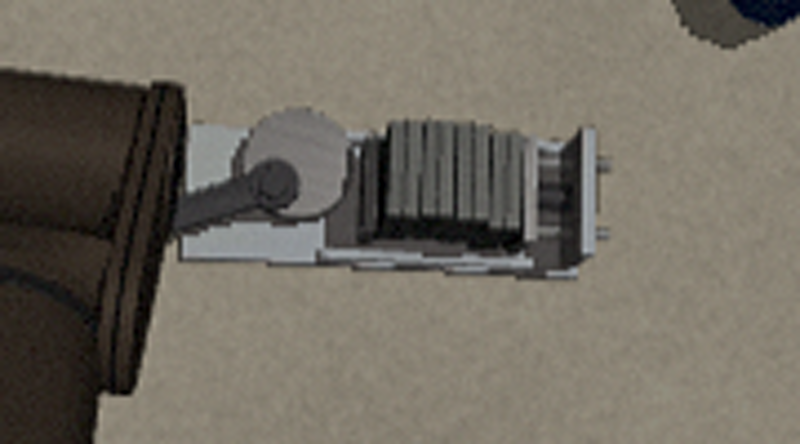

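```bash
python3 -m inch '.35 0 0 0 0;.35 0 0 0 0;.35 0 0 0 0;.35 0 0 0 0;.35 0 0 0 0;.35 0 0 0 0;.35 0 0 0 0;.35 0 0 0 0;.35 0 0 0 0;.35 0 0 0 0'
python3 - <<'E'
from h import *
rack('r4')
p=shot("scene","r4k",(230,110,330,185));C=cloud(p)
for d in spotter.mark_of(p,"lever_knob"): print("knob",d["score"],w(p,d["position"]))
for d in spotter.mark_of(p,"cam_pivot"): print("piv",d["score"],w(p,d["position"]))
p=shot("top")
for d in spotter.mark_of(p,"cam_pivot"): print("piv",d["score"],w(p,d["position"]))
C=cloud(p); q=C[(C[...,2]>.045)&(C[...,2]<.075)&(C[...,1]>-.09)&(C[...,1]<-.035)&(abs(C[...,0]-.55)<.03)];print(q.mean(0),np.percentile(q[:,2],[5,50,95]))
E
```

```text
time: 82.47
tool_pos: [0.5244, 0.0384, 0.0714]
ee_rot: [-1.177, 1.571, -1.213]
wrist_force: [-0.1, 1.0, -0.4]
width: 0.0301
t 82.47 tcp [0.5244 0.0384 0.0714] F [-0.1004  0.973  -0.4348] w 0.0301 q6 -0.084
tool axes (cols)  [[0.0, 0.036, 0.999], [-0.0, 0.999, -0.036], [-1.0, -0.0, 0.0]]
radius 0.10255636180340785 lever~ 1.8860168149933316
tops 675 y -0.20839658496933405 -0.1289438851389701 ((548.0309448242188, -169.05845642089844), (82.98908233642578, 60.210060119628906), 83.34458923339844)
plate 71 [-0.2219 -0.2184 -0.2059] -0.2176687711870519
plate 104 [-0.1421 -0.1238 -0.1157] -0.12356233686941433
knob 0.89 [0.5242 0.0406 0.0792]
piv 0.91 [ 0.5526 -0.0655  0.0583]
piv 0.95 [ 0.5492 -0.0564  0.0537]
[ 0.5511 -0.059   0.0562] [0.0453 0.0562 0.0665]
```

View pics/r4k.png

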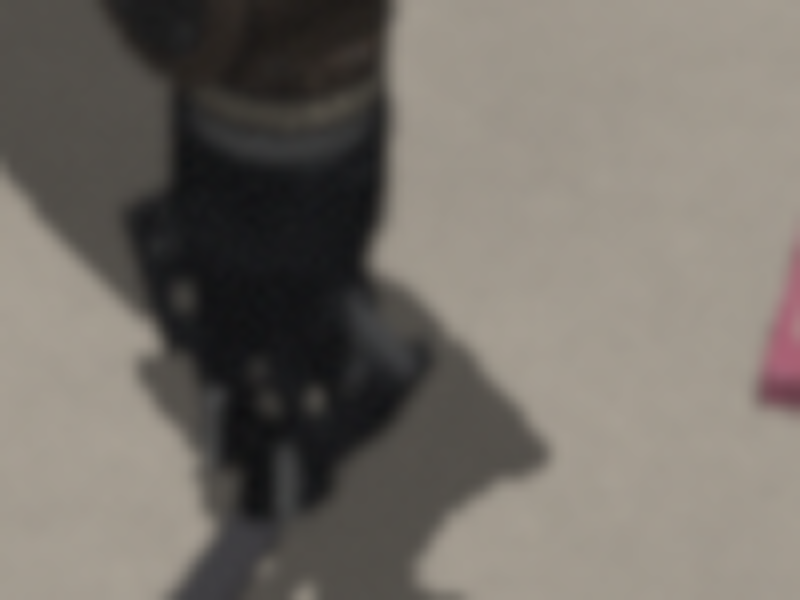

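```bash
python3 -m inch '.1 0 0 0 0;.1 0 0 0 0;.1 0 0 0 0;.1 0 0 0 0;.1 0 .002 .005 0;.1 0 .0018 .005 0;.1 0 .0015 .005 0;.1 0 .001 .005 0;.1 0 0 0 0;.1 0 0 0 0' 50
python3 -c "
from h import *
rack('r5')"
```

```text
time: 83.65
tool_pos: [0.5429, 0.0444, 0.0713]
ee_rot: [3.004, 1.565, 2.967]
wrist_force: [-5.2, 0.6, 5.2]
width: 0.0167
t 83.65 tcp [0.5429 0.0444 0.0713] F [-5.195   0.628   5.2273] w 0.0167 q6 -0.068
tool axes (cols)  [[-0.006, 0.037, 0.999], [0.001, 0.999, -0.037], [-1.0, 0.001, -0.006]]
radius 0.10562065408311748 lever~ 2.0705621604817517
tops 665 y -0.2138501946023999 -0.1341374377304963 ((547.93212890625, -172.75189208984375), (81.0748291015625, 60.82362365722656), 84.09307861328125)
plate 53 [-0.2248 -0.2214 -0.2008] -0.2202972150632596
plate 106 [-0.1419 -0.1268 -0.121 ] -0.1273424868823678
```

View pics/r5t.png

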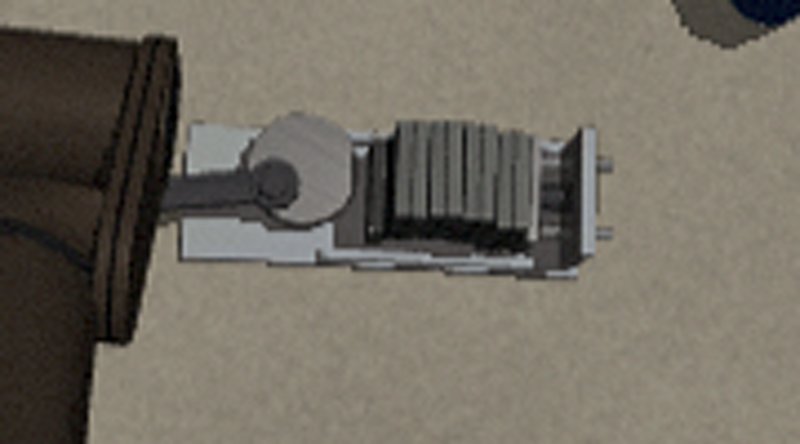

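```bash
python3 -m inch '.1 0 .0003 .0035 0;.1 0 .0002 .0035 0;.1 0 0 .0035 0;.1 0 0 0 0;.1 0 0 0 0;.1 0 0 0 0;.1 0 0 0 0;.1 0 0 0 0;.1 0 0 0 0;.1 0 0 0 0' 50
python3 -c "
from h import *
rack('r6')"
```

```text
time: 84.58
tool_pos: [0.5527, 0.0455, 0.0713]
ee_rot: [2.778, 1.563, 2.74]
wrist_force: [-7.5, 2.3, 7.4]
width: 0.0165
t 84.58 tcp [0.5527 0.0455 0.0713] F [-7.4923  2.2594  7.3675] w 0.0165 q6 -0.065
tool axes (cols)  [[-0.007, 0.038, 0.999], [0.003, 0.999, -0.038], [-1.0, 0.003, -0.007]]
radius 0.10652137063253563 lever~ 2.162549706782536
tops 664 y -0.21379394056713513 -0.13437247843540562 ((547.4027099609375, -174.95884704589844), (78.8528823852539, 62.089576721191406), 85.98677825927734)
plate 48 [-0.2247 -0.2223 -0.1999] -0.22129786631917892
plate 108 [-0.1392 -0.1294 -0.1237] -0.12973592325887054
```

```bash
python3 -m inch '.1 0 0 -.0025 0;.1 0 0 0 0;.35 0 0 0 0;.35 0 0 0 0;.35 0 0 0 0;.4 0 0 0 0;.4 -.01 0 0 0;.4 -.02 0 0 0;.4 -.03 0 0 0;.4 -.03 0 0 0' 50
python3 -m inch '.4 -.03 .02 0 0;.4 0 .04 0 0;.4 0 .04 0 0;.4 0 .04 0 0;.4 0 .04 0 0;.4 0 .04 0 0;.4 0 0 0 0;.4 0 0 0 0;.4 0 0 0 0;.4 0 0 0 0'
python3 - <<'E'
from h import *
rack('r7')
for n in("top","scene"):
    p=shot(n)
    for q in("lever_knob","stop_face","pad_face"):
        for d in spotter.mark_of(p,q)[:1]: print(n,q,d["score"],w(p,d["position"]))
p=shot("top");C=cloud(p)
q=C[(C[...,2]>.09)&(C[...,2]<.108)&(abs(C[...,1]-.04)<.04)&(abs(C[...,0]-.55)<.06)];print("knobtop",len(q),q.mean(0))
E
```

```text
time: 85.52
tool_pos: [0.552, 0.0441, 0.1621]
ee_rot: [-3.001, 1.569, -3.037]
wrist_force: [0.7, 0.0, 0.6]
width: 0.0343
time: 86.35
tool_pos: [0.5608, 0.263, 0.1916]
ee_rot: [-1.162, 1.57, -1.2]
wrist_force: [1.2, -0.8, 0.6]
width: 0.034
t 86.35 tcp [0.5608 0.263  0.1916] F [ 1.196  -0.7949  0.6386] w 0.034 q6 0.312
tool axes (cols)  [[0.0, 0.037, 0.999], [-0.0, 0.999, -0.037], [-1.0, -0.0, 0.0]]
radius 0.324227820873411 lever~ 2.1688968429548217
tops 660 y -0.21393245958291812 -0.13435817118455246 ((547.5711669921875, -175.0808868408203), (79.59288787841797, 61.26190948486328), 85.54602813720703)
plate 44 [-0.2248 -0.2227 -0.22  ] -0.2225842397743719
plate 106 [-0.1418 -0.1295 -0.1237] -0.1298734910604933
top lever_knob 0.93 [0.5526 0.0459 0.0766]
top stop_face 0.67 [ 0.5461 -0.2194  0.0469]
top pad_face 0.51 [ 0.5488 -0.1378  0.0452]
scene lever_knob 0.8 [0.5549 0.0456 0.0778]
scene stop_face 0.93 [ 0.5455 -0.2113  0.0495]
scene pad_face 0.63 [ 0.5503 -0.1346  0.0487]
knobtop 34 [0.5513 0.0432 0.0986]
```

View pics/r7t.png

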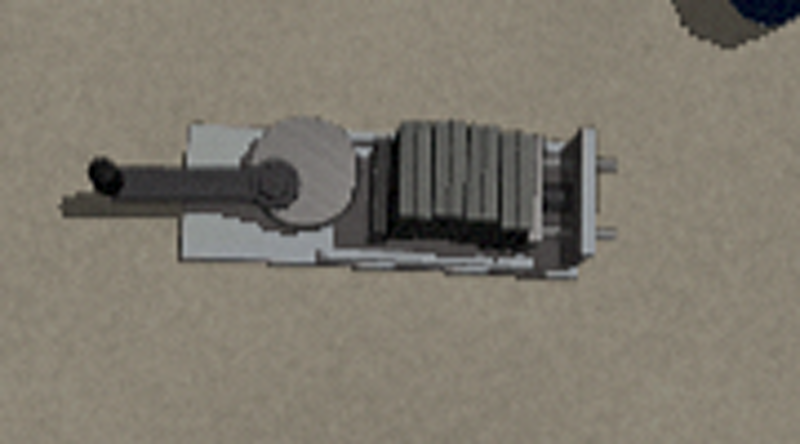

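View pics/r7s.png

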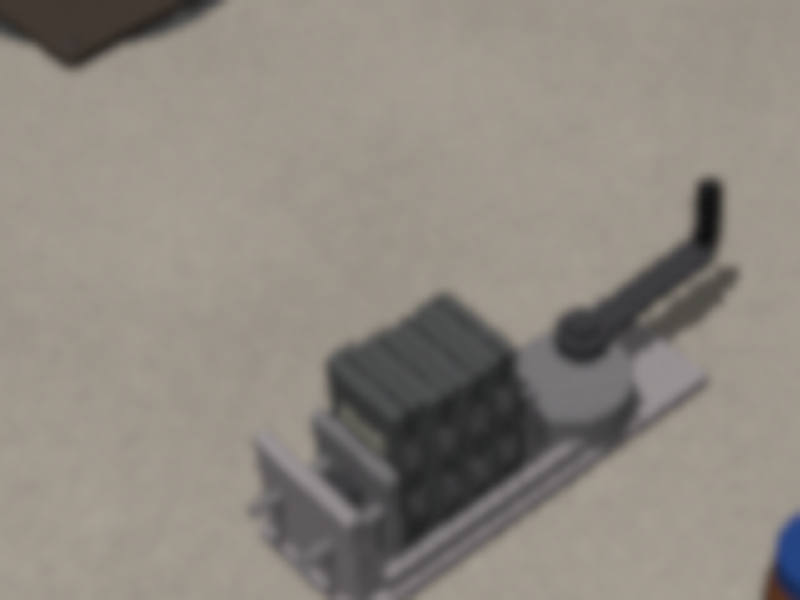

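```bash
python3 - <<'E'
import cv2,numpy as np
for f in("rack0","t29","r5t","r6t","r7t"):
    g=cv2.cvtColor(cv2.imread(f"pics/{f}.png"),cv2.COLOR_BGR2GRAY).astype(float)
    for v0,v1 in((157,169),(228,238)):
        print(f,"rod",v0,[int(a) for a in g[v0:v1,596:624].mean(0)])
# scene: register stop top region
a=cv2.imread("pics/s29.png",0);b=cv2.imread("pics/r7s.png",0)
for nm,(x0,y0,x1,y1) in{"rod2":(295,540,330,575),"rod1":(245,492,280,530),"stopedge":(310,400,350,440),"endplate":(245,425,275,470)}.items():
    t=a[y0:y1,x0:x1]; s=b[y0-25:y1+25,x0-40:x1+25]
    r=cv2.matchTemplate(s,t,cv2.TM_CCOEFF_NORMED);_,m,_,l=cv2.minMaxLoc(r);print(nm,m,(l[0]-40,l[1]-25))
E
```

```text
rack0 rod 157 [87, 75, 70, 73, 79, 87, 92, 93, 94, 94, 95, 97, 98, 100, 103, 106, 110, 114, 117, 120, 120, 119, 117, 116, 115, 116, 117, 118]
rack0 rod 228 [102, 93, 88, 88, 92, 97, 99, 99, 98, 98, 99, 101, 104, 108, 111, 114, 115, 115, 115, 116, 116, 116, 116, 117, 117, 118, 119, 120]
t29 rod 157 [101, 88, 82, 84, 91, 98, 103, 105, 106, 107, 109, 111, 113, 115, 118, 122, 127, 131, 134, 136, 137, 136, 134, 132, 132, 132, 132, 133]
t29 rod 228 [116, 106, 102, 103, 107, 111, 113, 113, 112, 111, 112, 114, 118, 121, 125, 128, 129, 130, 130, 131, 132, 133, 133, 134, 134, 134, 134, 134]
r5t rod 157 [102, 88, 82, 84, 90, 98, 103, 106, 108, 109, 110, 110, 107, 105, 104, 107, 113, 120, 126, 132, 135, 136, 135, 134, 134, 135, 135, 135]
r5t rod 228 [115, 105, 100, 102, 106, 111, 114, 114, 113, 112, 111, 110, 109, 108, 109, 113, 118, 122, 127, 131, 134, 134, 133, 133, 133, 134, 134, 135]
r6t rod 157 [102, 89, 82, 84, 91, 98, 104, 107, 109, 110, 111, 112, 110, 109, 108, 107, 106, 105, 106, 109, 114, 120, 125, 131, 135, 137, 136, 135]
r6t rod 228 [117, 108, 103, 104, 108, 113, 115, 115, 115, 114, 113, 113, 112, 112, 112, 112, 112, 113, 114, 116, 120, 124, 128, 132, 135, 136, 136, 135]
r7t rod 157 [99, 85, 79, 81, 88, 95, 100, 103, 105, 105, 106, 106, 105, 105, 104, 104, 103, 102, 103, 106, 111, 117, 124, 129, 133, 134, 132, 131]
r7t rod 228 [114, 104, 100, 101, 106, 110, 113, 113, 112, 111, 110, 110, 110, 110, 110, 111, 111, 112, 113, 115, 118, 122, 125, 129, 132, 134, 134, 134]
rod2 0.9271711707115173 (0, 0)
rod1 0.9793217182159424 (0, 2)
stopedge 0.8761959671974182 (-9, 1)
endplate 0.9993825554847717 (0, 0)
```

```bash
python3 - <<'E'
from h import *
p=shot("top")
for q in("bottle_c","mouse_c","pencup_c"):
    for d in spotter.mark_of(p,q)[:1]: print(q,w(p,d["position"]))
C=cloud(p)
m=(C[...,2]>.115)&(C[...,2]<.13)&(abs(C[...,0]-.545)<.06)&(C[...,1]<-.07)&(C[...,1]>-.24);P=C[m]
for y in np.arange(-.21,-.13,.01):
    q=P[abs(P[:,1]-y)<.004]; print(round(y,3),len(q),q[:,0].min(),q[:,0].max(),np.median(q[:,2]))
p=shot("scene");C=cloud(p)
for z in(.088,.095,.105,.115):
    q=C[(abs(C[...,2]-z)<.004)&(abs(C[...,0]-.545)<.015)&(C[...,1]<-.17)&(C[...,1]>-.218)]; print(z,len(q),np.median(q[:,1]))
print(robot.hand_in())
E
```

```text
bottle_c [ 0.7857 -0.1265  0.0629]
mouse_c [ 0.3334 -0.4462  0.0167]
pencup_c [ 0.6975 -0.3947  0.0486]
-0.21 66 0.5142597389287158 0.5706907267962086 0.12142541729965739
-0.2 65 0.5145156704015448 0.5705615238666134 0.12130980984316975
-0.19 65 0.5197475680210744 0.5759522170178821 0.12097014390469951
-0.18 68 0.5196862244361647 0.5760523010424767 0.12116604671480569
-0.17 66 0.5226587092266162 0.5789486916670747 0.12100704673343393
-0.16 70 0.5222889962531494 0.5784842571959585 0.12111150281315736
-0.15 65 0.5222912334891896 0.5784620199676266 0.12137951278952219
-0.14 66 0.5219732668488819 0.5788745400374319 0.12113677700674608
0.088 21 -0.21421231519558043
0.095 15 -0.21361385489055362
0.105 15 -0.21341345171382597
0.115 18 -0.21299063484258016
the job is handed in; nothing more can be done
None
```

The job is handed in at about 87 s of the allowed 210 s; no verdict was reported. I opened the lever, stood the four cases that were present upright in the rack (I saw no fifth), then closed the lever to about 2.16 rad and drew the arm clear.

**How it went:**
- The tool can only point down, so I gripped each case by one end and shook it until it swung upright. I then set it on the bench, regripped it and placed it.
- One case had been knocked aside before I reached it. It also needed a second grip because it stuck at about 30° the first time.
- The first case slid out of the fingers while I was setting it down, but it stayed standing.

**Last checks:**
- **Stop:** pressed in about 4.5–5 mm. The rod tips in the top view, the stop edge in the scene view and the lever angle agree. The spotter network's mark for the stop face was too scattered to use.
- **Cases:** all four tops sit level at about 0.121 m with their broad faces closed up. They lie about 1 to 4 mm off the middle line. The front face of the first case leans about 0.04 rad or less.
- **Jar, mouse and pen cup:** within about 2–4 mm of where they were first measured, which is the measuring error.
- **Lever grip:** while closing the lever, the tool drifted about 5 mm off its arc with up to about 20 N on the wrist. I released and regripped twice, and the final swing was smooth.

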